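# Fetch the necked flange from behind the pipe pieces

### The job

The necked flange is boxed in at the back of the grey sheet-metal tray: first move the open pipe and the domed stub that stand in front of it over to the plywood board, both standing upright there together. Then take the flange to the turntable and set it flat, neck up, over the centre pin, and only after that put the pipe and the stub back upright in the tray, each on the very spot where it stood at the start. Do not knock over any of the three, and leave the flat ring flange and the pipe cap in the tray where they are.

Things in the scene. Friction and masses are not known exactly. Their poses are not given: they have to be found in the camera images.
- pipe_mid (a point): centre (half-way up) of the open pipe: a straight bare-steel round pipe piece, 50 mm in diameter, 118 mm tall, standing on end, with a dark open mouth on top; loose, about 0.45 kg. z is its axis, up. Point is 59 mm above its foot. It starts in the front half of the tray, left or right.
- stub_mid (a point): centre (half-way up) of the domed stub: a bare-steel cylinder 50 mm in diameter whose straight side is 105 mm tall, then a rounded shoulder and a 26 mm wide nozzle on top, 134 mm tall in all; loose, about 0.5 kg. z is its axis, up. Point is 67 mm above its foot. It starts beside the pipe (84 mm between their axes), left or right.
- flange_mid (a point): centre (half-way up) of the necked flange: a steel disc 60 mm in diameter and 14 mm thick with a ring of small dark bolt marks, from which a straight round neck 36 mm in diameter rises to 56 mm total height; a 28 mm bore runs right through. Loose, about 0.35 kg, z is its axis, neck up. Point is 28 mm above its foot; grip the neck about 40 mm above the foot. It starts in the back half of the tray, in the middle, within about 10 mm of both tall pieces.
- ring_mid (a point): centre of the flat ring flange: a loose steel disc 52 mm in diameter, 14 mm thick, with four small bolt marks and a dark bore mark, lying in the tray beside the necked flange (left or right, 85 mm between axes). To be left alone.
- cap_mid (a point): centre of the pipe cap: a loose low steel dome 48 mm in diameter, 26 mm tall, lying in the tray on the other side of the necked flange. To be left alone.
- tray: the fixed grey sheet-metal tray, 150 mm (x) by 240 mm (y); its floor is 5 mm above the table; a 4 mm thick rim reaching 14 mm above the table runs along its back and both sides, and the front is open. Origin at the middle of its underside; its -x is the open front (towards the robot), +x the back, +y its left. The pipe and the stub stand at x = -20 mm, the necked flange at x = +30 mm in its frame.
- board: the fixed plywood board, 200 mm (x, its long side) by 130 mm (y), top face 12 mm above the table; the clear area to one side of the tray. Origin at the middle of its underside.
- turntable_seat (a point): centre of the top face of the fixed welding turntable: a blue 150 mm square base with a steel disc 130 mm in diameter, top 48 mm above the table. A brass centre pin 12 mm in diameter, pointed, 20 mm tall, stands at this point. z is up. The disc does not turn. It stands on the other side of the tray from the board.
Not all that is in view belongs to the job. What is shaped like the part that bears stub_mid but orange is not meant. What is shaped like the part that bears flange_mid but blue is not meant.

How it is judged:
On the way, in this order (a step that is already met when the one before it is completed fails the run):
1. the pipe and the stub both stand released on the plywood board (x of pipe_mid in the frame of board between -0.1 and 0.1 m and y of pipe_mid in the frame of board between -0.065 and 0.065 m and z of pipe_mid in the frame of board between 0.066 and 0.076 m and angle between each of pipe_mid, stub_mid's own z axis and vertical below 0.1 rad and x of stub_mid in the frame of board between -0.1 and 0.1 m and y of stub_mid in the frame of board between -0.065 and 0.065 m and z of stub_mid in the frame of board between 0.074 and 0.084 m and linear speed of each of pipe, stub below 0.03 m/s and contact force between the fingers and pipe below 0.3 N and contact force between the fingers and stub below 0.3 N), for 0.2 s.
2. the necked flange sits released over the turntable's pin while the pipe and the stub still stand on the board (x of pipe_mid in the frame of board between -0.1 and 0.1 m and y of pipe_mid in the frame of board between -0.065 and 0.065 m and z of pipe_mid in the frame of board between 0.066 and 0.076 m and angle between each of pipe_mid, stub_mid, flange_mid's own z axis and vertical below 0.1 rad and x of stub_mid in the frame of board between -0.1 and 0.1 m and y of stub_mid in the frame of board between -0.065 and 0.065 m and z of stub_mid in the frame of board between 0.074 and 0.084 m and horizontal distance between flange_mid and turntable_seat below 0.01 m and z of flange_mid in the frame of turntable_seat between 0.023 and 0.033 m and linear speed of flange below 0.03 m/s and contact force between the fingers and flange below 0.3 N), for 0.2 s.
At the end, for the whole second after the job is handed in: The necked flange sits flat, neck up, on the turntable with its centre within 10 mm of the pin; the pipe and the stub stand upright in the tray, each with its centre within 15 mm of where it started; the ring flange and the cap are within 20 mm of their starts; all is released and at rest (horizontal distance between flange_mid and turntable_seat below 0.01 m and z of flange_mid in the frame of turntable_seat between 0.023 and 0.033 m and angle between each of flange_mid, pipe_mid, stub_mid's own z axis and vertical below 0.1 rad and distance of each of pipe_mid, stub_mid from where it was at the start of the episode below 0.015 m and distance of each of ring_mid, cap_mid from where it was at the start of the episode below 0.02 m and linear speed of each of pipe, stub, flange below 0.03 m/s and contact force between the fingers and pipe below 0.3 N and contact force between the fingers and stub below 0.3 N and contact force between the fingers and flange below 0.3 N); the robot touches nothing.
It fails at once if the pipe, the stub or the flange is knocked over (tilted more than about 35 degrees) (angle between any of pipe_mid, stub_mid, flange_mid's own z axis and vertical above 0.6 rad).
It fails at once if the flat ring flange or the pipe cap is pushed more than 20 mm from its place (distance of any of ring_mid, cap_mid from where it was at the start of the episode above 0.02 m).
It also fails if it takes over 126 s, if anything falls off the work surface, if the arm or the gripper's body presses on something with over 40 N, if the wrist force passes 120 N, or if a joint passes its speed limit or range.

### The arm

A 6-joint arm with a two-finger parallel gripper is mounted at the origin on the work surface. World frame = base frame: x ahead of the robot, y to its left, z up, the work surface at z = 0. Lengths are in m, angles in rad, forces in N, time in s.
With the tool pointing down it reaches from about 0.3 to 0.75 m from the base axis. Payload 8.5 kg.
Tool frame: the origin (TCP) lies on the centre line of the jaws, within the pads' length; the fingertips stand 8 mm ahead of it and the grasp point (between the pads) lies 11 mm behind it; z points along the fingers, y is the direction in which the jaws open and shut (so a half turn about z gives the same grasp; the last joint's range is limited). The gripper opens to 85 mm and grips with 20 to 120 N. Pads are 22 mm wide; open, the fingers measure 114 mm over their backs; the gripper's body (76 mm by 85 mm) begins 54 mm behind the grasp point. The pads swing forward as they close: fully open they stand 13 mm farther back than shut.
Start: joints at [0.969, 0.381, 1.297, -0, 1.464, -0.215], TCP at [0.207, 0.509, 0.239] pointing down, gripper open.
Joint ranges: [-3.11, 3.11], [-0.89, 2.33], [0.22, 2.48], [-1.42, 4.56], [0.17, 2.85], [-2.88, 2.88]. Speed limits (rad/s): [2.39, 2.39, 3.14, 3.14, 3.14, 3.14].

### API

Orientations are given as [roll, pitch, yaw] about the fixed x, y, z axes, in that order (R = Rz(yaw) Ry(pitch) Rx(roll)).
In Python, from station import robot gives the robot as it stands.
- The arm moves only by the shell command python3 -m jog 'ROWS'. ROWS is a JSON object of lists of equal length, an entry for each row: "delta_pos": the shift along the tool's x, y, z in mm, a list of three; "rotation": the turn, a rotation vector about the tool's x, y, z in rad, a list of three; "claw": the finger opening in mm, from 0 to 85.4. A call has 1 to 12 rows; each row shifts and turns the commanded pose from where the row before left it, along the tool's axes as they then stand; what a row does not reach is not made up. A row lasts 1/12 s, in which the tool goes at most 41.7 mm and 7.16 degrees, less where a joint would pass 70% of its speed; a pose out of reach is approached as far as the arm can. A call with a gripper value outside its range is refused whole. The fingers move at their own pace and stop on an object; the grip force is fixed at half the most. Time passes only in rows, so rows that do not move let the fingers close. It gives the time, the measured TCP pose, the force and the opening at its end, in the units of the state.
- robot.observe(): the state, without advancing time (a new reading comes with each control period).
- robot.camera(name): name is "scene" or "top" or "wrist"; returns a dict with "img" (384x512x3 uint8, red, green, blue), "fov_y" (degrees; the focal length in pixels is half the picture's height over the tangent of half this angle, whatever the lens; pixels are square), "cx", "cy" (the principal point, pixels), "rvec" (rotation vector, rad) and "tvec" (3), from world to camera coordinates, as OpenCV has them. Camera axes: x right, y down, z forward; pixel columns grow to the right and rows downward; lengths in m; the calibration is good to about 2 mm. A picture is of the moment at which its call begins. There is no depth.
- robot.job_done(): hands the job in, once; it reports no verdict.
Trained networks look in the newest picture that a camera, given by its name, has taken for a name from the list of things; names that differ only in an ending like _2 or _b are one class to them, and where a whole thing is asked for, a point or a joint stands for the part that bears it (a point fixed in the world has none). Each returns a list of dicts, best first, with "p" (0 to 1); they miss things now and then, are a little off and sometimes report something else, mostly with a low value. They report only what shows in the picture. A call takes as long as a camera call. They do not tell look-alikes from the thing itself.
- robot.silhouettes(camera, thing): "mask" (384x512 bool, what is visible of it) and "at" ([column, row] in pixels, amid what is visible of it).
- robot.landmark_of(camera, thing): "at" ([column, row] in pixels: a listed point, or the origin of a listed thing).
The state is a dict: "t": time; "joints": joint angles; "qvel": joint speeds; "joint_efforts": joint torques, N m; "eef_pos": TCP position; "tool_rot": TCP orientation; "contact_force": force on the tool from outside, world axes, zero at the start; "moment": the same for the moment, N m; "gripper_width": finger opening in m.
Only numpy, scipy, OpenCV 4.12 (cv2) and the standard library are available. Lean on these libraries where they do the work, as an engineer would, in place of code of your own. Each camera call takes 0.05 s, during which the arm holds its last target.

## Working session

There is one attempt and no reset: what is moved stays moved. The work goes in short steps, Python scripts to look and compute and a shell command to move; the robot and the scene stay as the last step left them, time stands still between calls to the robot, and variables do not carry over. Pictures are saved under pics/ and viewed, and the job is handed in when it is done.

```bash
ls; mkdir -p pics
python3 - <<'E'
from station import robot
import cv2
s=robot.observe(); print({k:(v if not hasattr(v,'round') else v) for k,v in s.items()})
for n in ["scene","top","wrist"]:
    c=robot.camera(n); print(n,c['fov_y'],c['cx'],c['cy'],c['rvec'],c['tvec'])
    cv2.imwrite(f"pics/{n}0.png",c['img'][:,:,::-1])
E
```

```text
pics
{'t': 0.0, 'joints': array([ 9.68713824e-01,  3.81216043e-01,  1.29824841e+00,  1.46232731e-05,
        1.46362301e+00, -2.15287234e-01]), 'qvel': array([ 0.00055998,  0.00032478,  0.00055072, -0.00084216, -0.00254265,
        0.00055665]), 'joint_efforts': array([ 2.40371068e-03, -4.48463380e+01, -2.31281787e+01, -6.47265188e-05,
        4.74908113e-03, -2.42067290e-05]), 'eef_pos': array([0.20730216, 0.50913438, 0.23870518]), 'tool_rot': array([-3.14013546e+00, -3.33534001e-04,  2.75479557e+00]), 'contact_force': array([-0.35670438,  0.17975916,  0.48983942]), 'moment': array([-0.01756761,  0.00914891, -0.02406723]), 'gripper_width': 0.08547224523066171}
scene 42.80635412349156 261.47565971653313 197.50326764797416 [ 2.02109329  1.14560555 -0.53438862] [-0.29414434 -0.25486714  1.60022981]
top 43.96319506861735 265.34845505485873 192.9875499284724 [ 2.21749914 -2.21145918  0.06515195] [-0.0183675   0.56582255  1.04384541]
wrist 68.3438487729581 263.0168204291035 195.3342728353877 [-2.41541425 -1.62706565 -0.21356871] [-0.54929896 -0.03577272  0.37865572]
```

View pics/scene0.png

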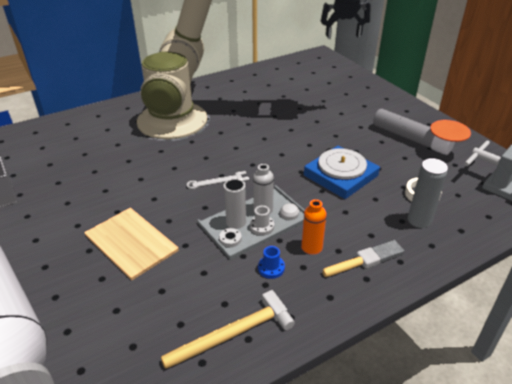

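View pics/top0.png

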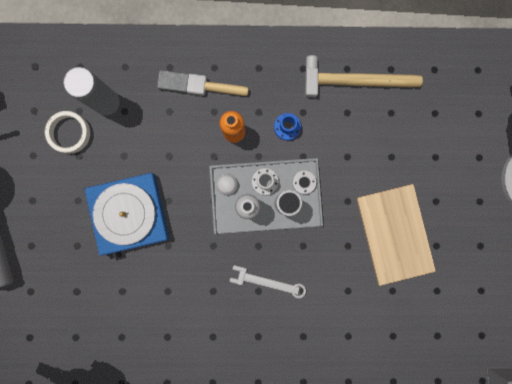

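```bash
cat > h.py <<'E'
from station import robot
import cv2, numpy as np
def proj(c,P):
    f=c['img'].shape[0]/2/np.tan(np.radians(c['fov_y']/2))
    K=np.array([[f,0,c['cx']],[0,f,c['cy']],[0,0,1]])
    p,_=cv2.projectPoints(np.array(P,float).reshape(-1,3),np.array(c['rvec']),np.array(c['tvec']),K,None)
    return p.reshape(-1,2)
def unproj(c,uv,z):
    f=c['img'].shape[0]/2/np.tan(np.radians(c['fov_y']/2))
    R=cv2.Rodrigues(np.array(c['rvec']))[0]; t=np.array(c['tvec'])
    d=R.T@np.array([(uv[0]-c['cx'])/f,(uv[1]-c['cy'])/f,1]); o=-R.T@t
    return o+d*(z-o[2])/d[2]
E
python3 - <<'E'
from h import *
H=dict(pipe_mid=.064,stub_mid=.072,flange_mid=.033,ring_mid=.012,cap_mid=.018,tray=0,board=0,turntable_seat=.048)
for n in ["scene","top"]:
    c=robot.camera(n)
    for k,z in H.items():
        for d in robot.landmark_of(n,k)[:3]:
            print(n,k,round(d['p'],2),np.round(d['at'],1),np.round(unproj(c,d['at'],z),4))
E
```

```text
scene pipe_mid 0.93 [235.7 206.6] [ 0.5558 -0.0624  0.064 ]
scene stub_mid 0.89 [315.1 223.4] [0.7077 0.0602 0.072 ]
scene stub_mid 0.55 [262.2 188.9] [0.5389 0.0215 0.072 ]
scene flange_mid 0.9 [262.6 217.7] [ 0.5932 -0.0098  0.033 ]
scene flange_mid 0.8 [269.6 262.3] [ 0.7257 -0.0718  0.033 ]
scene ring_mid 0.6 [229.1 234.9] [ 0.5847 -0.098   0.012 ]
scene cap_mid 0.57 [289.5 209.5] [0.5874 0.0727 0.018 ]
scene tray 0.66 [250.8 219.5] [ 0.5526 -0.0198 -0.    ]
scene board 0.9 [132.8 242. ] [ 0.4774 -0.3008  0.    ]
scene turntable_seat 0.67 [343.  159.9] [0.518  0.2931 0.048 ]
top pipe_mid 0.92 [286.9 205.8] [ 0.5371 -0.061   0.064 ]
top pipe_mid 0.41 [308.5 182.6] [ 0.5862 -0.1066  0.064 ]
top stub_mid 0.94 [230.8 127.4] [0.7008 0.0573 0.072 ]
top flange_mid 0.82 [287.5 125.7] [ 0.7121 -0.0643  0.033 ]
top ring_mid 0.61 [308.2 182.3] [ 0.5898 -0.1119  0.012 ]
top cap_mid 0.59 [224.3 180.2] [0.5934 0.0737 0.018 ]
top tray 0.64 [266.  195.5] [ 0.5606 -0.0185  0.    ]
top board 0.67 [397.5 237.5] [ 0.4672 -0.314   0.    ]
top turntable_seat 0.67 [124.1 216.8] [0.5131 0.2833 0.048 ]
```

Run:
```python
from h import *
a=cv2.imread('pics/top0.png'); b=cv2.imread('pics/scene0.png')
cv2.imwrite('pics/t1.png',cv2.resize(a[150:245,200:332],None,fx=6,fy=6,interpolation=cv2.INTER_CUBIC))
cv2.imwrite('pics/s1.png',cv2.resize(b[155:255,190:320],None,fx=6,fy=6,interpolation=cv2.INTER_CUBIC))
cv2.imwrite('pics/t2.png',cv2.resize(a[165:260,75:175],None,fx=6,fy=6,interpolation=cv2.INTER_CUBIC))
```

```text
(no output)
```

View pics/t1.png

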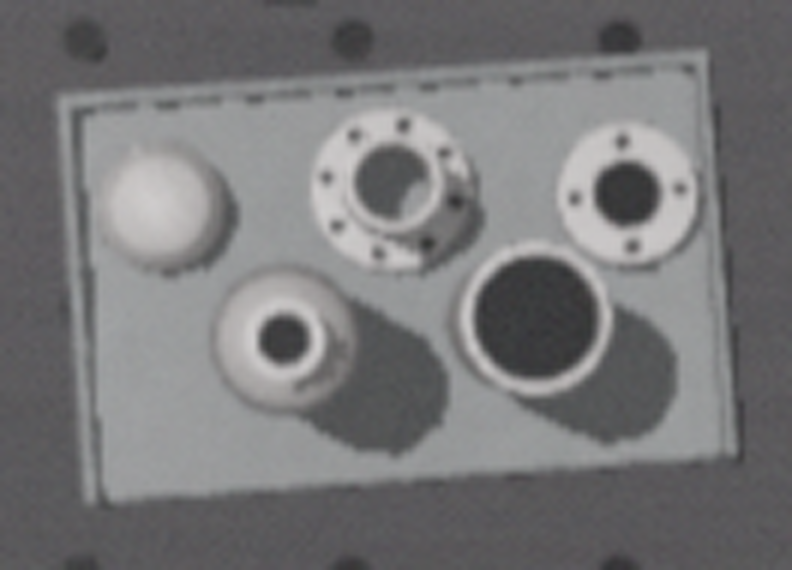

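View pics/s1.png

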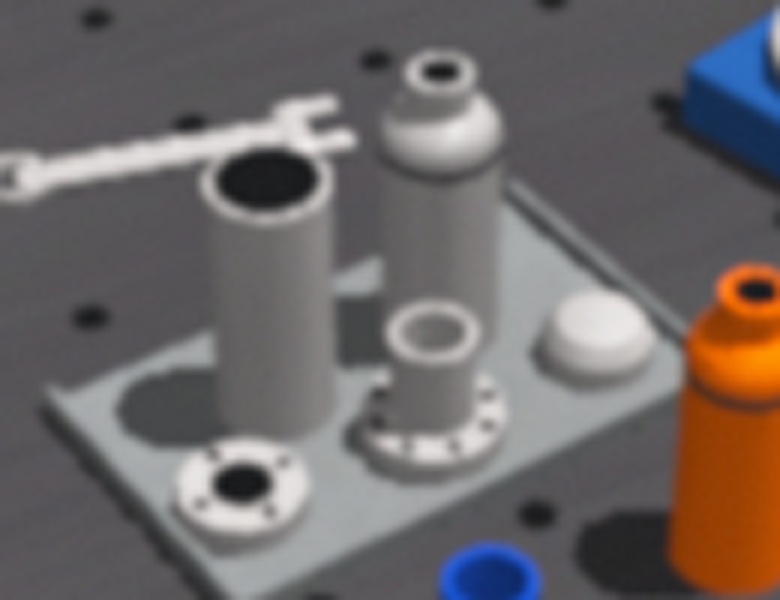

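View pics/t2.png

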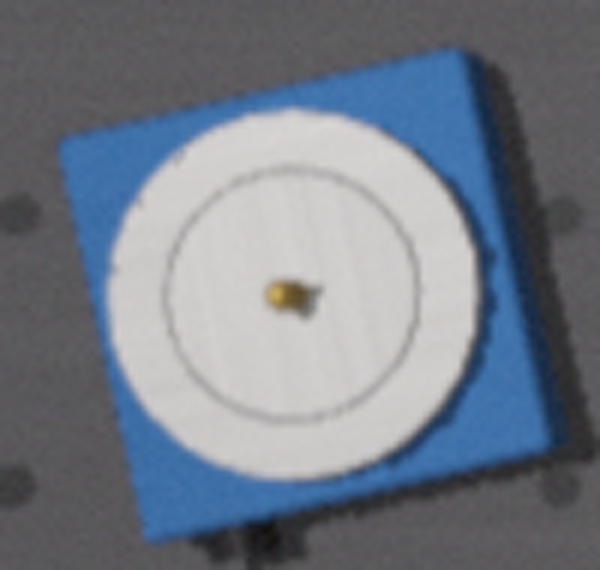

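Run:
```python
from h import *
ct=robot.camera('top'); cs=robot.camera('scene')
def p(c,x,y,ox,oy,z,n): print(n,np.round(unproj(c,((x+.5)/6-.5+ox,(y+.5)/6-.5+oy),z),4))
for n,x,y,z in [('pipe',536,317,.123),('stub',285,339,.139),('neck',394,181,.061),('fldisc',393,190,.019),('ring',628,195,.019),('cap',168,207,.012),('TL',62,97,.014),('TR',705,53,.014),('BR',738,455,.014),('BL',92,502,.014)]:
    p(ct,x,y,200,150,z,n)
p(ct,294,294.5,75,165,.048,'tt'); p(ct,275,295,75,165,.068,'pin')
for n,x,y,z in [('pipe',267,180,.123),('stub',440,72,.139),('neck',433,332,.061),('ring',242,484,.019)]: p(cs,x,y,190,155,z,'s '+n)
m=robot.silhouettes('top','board')[0]['mask']
r=cv2.minAreaRect(np.argwhere(m)[:,::-1].astype(np.float32)); b=cv2.boxPoints(r)
print([np.round(unproj(ct,q,.012),4)[:2] for q in b], np.round(unproj(ct,r[0],.012),4))
m=robot.silhouettes('top','tray')[0]['mask']
r=cv2.minAreaRect(np.argwhere(m)[:,::-1].astype(np.float32)); b=cv2.boxPoints(r)
print([np.round(unproj(ct,q,.007),4)[:2] for q in b], np.round(unproj(ct,r[0],.007),4))
m=robot.silhouettes('scene','turntable_seat')
print(len(m))
```

```text
pipe [ 0.5433 -0.061   0.123 ]
stub [0.5357 0.0215 0.139 ]
neck [ 0.592  -0.0154  0.061 ]
fldisc [ 0.5914 -0.016   0.019 ]
ring [ 0.5899 -0.1023  0.019 ]
cap [0.5852 0.0668 0.012 ]
TL [0.6255 0.1058 0.014 ]
TR [ 0.6429 -0.1314  0.014 ]
BR [ 0.4944 -0.1434  0.014 ]
BL [0.4769 0.0939 0.014 ]
tt [0.5197 0.2845 0.048 ]
pin [0.5197 0.2855 0.068 ]
s pipe [ 0.5461 -0.0592  0.123 ]
s stub [0.5385 0.0235 0.139 ]
s neck [ 0.595  -0.0134  0.061 ]
s ring [ 0.5933 -0.1     0.019 ]
[array([ 0.558 , -0.2159]), array([ 0.5914, -0.3484]), array([ 0.3935, -0.3965]), array([ 0.3611, -0.2645])] [ 0.4757 -0.3063  0.012 ]Traceback (most recent call last):
  File "<stdin>", line 11, in <module>
IndexError: list index out of range
```

```bash
python3 -m jog '{"delta_pos":[[0,0,0],[0,0,0],[0,0,0],[0,0,0],[0,0,0],[0,0,0],[0,0,0],[0,0,0],[0,0,0],[0,0,0],[0,0,0]],"rotation":[[0,0,0.111],[0,0,0.111],[0,0,0.111],[0,0,0.111],[0,0,0.111],[0,0,0.111],[0,0,0.111],[0,0,0.111],[0,0,0.111],[0,0,0.111],[0,0,0]],"claw":[85,85,85,85,85,85,85,85,85,85,85]}'
cat > d.py <<'E'
import sys
from h import *
from scipy.spatial.transform import Rotation as Ro
s=robot.observe(); R=Ro.from_euler('xyz',s['tool_rot']).as_matrix()
t=np.array([float(v) for v in sys.argv[1:4]])
print('t',round(s['t'],2),'pos',np.round(s['eef_pos'],4),'rot',np.round(s['tool_rot'],4),'F',np.round(s['contact_force'],1),'w',round(s['gripper_width'],4),'delta mm',np.round(1000*R.T@(t-s['eef_pos']),1))
E
python3 d.py .5447 -.060 .239
```

```text
t: 2.17
eef_pos: [0.2075, 0.5093, 0.2393]
tool_rot: [-3.142, 0.0, 1.641]
contact_force: [-0.1, 0.2, 0.2]
gripper_width: 0.0854
t 2.17 pos [0.2075 0.5093 0.2393] rot [-3.1415  0.      1.6409] F [-0.1  0.2  0.2] w 0.0854 delta mm [-5.916e+02  2.965e+02  3.000e-01]
```

```bash
python3 -m jog '{"delta_pos":[[-29.6,14.8,0],[-29.6,14.8,0],[-29.6,14.8,0],[-29.6,14.8,0],[-29.6,14.8,0],[-29.6,14.8,0],[-29.6,14.8,0],[-29.6,14.8,0],[-29.6,14.8,0],[-29.6,14.8,0],[-29.6,14.8,0],[-29.6,14.8,0]],"rotation":[[0,0,0],[0,0,0],[0,0,0],[0,0,0],[0,0,0],[0,0,0],[0,0,0],[0,0,0],[0,0,0],[0,0,0],[0,0,0],[0,0,0]],"claw":[85,85,85,85,85,85,85,85,85,85,85,85]}'
python3 -m jog '{"delta_pos":[[-29.6,14.8,0],[-29.6,14.8,0],[-29.6,14.8,0],[-29.6,14.8,0],[-29.6,14.8,0],[-29.6,14.8,0],[-29.6,14.8,0],[-29.6,14.8,0],[0,0,0],[0,0,0]],"rotation":[[0,0,0],[0,0,0],[0,0,0],[0,0,0],[0,0,0],[0,0,0],[0,0,0],[0,0,0],[0,0,0],[0,0,0]],"claw":[85,85,85,85,85,85,85,85,85,85]}'
python3 d.py .5447 -.060 .239
python3 - <<'E'
from h import *
c=robot.camera('wrist'); cv2.imwrite('pics/w1.png',c['img'][:,:,::-1])
print(c['rvec'],c['tvec'])
pts=dict(pipe=(.5447,-.060,.123),stub=(.537,.0225,.139),neck=(.5935,-.0144,.061),ring=(.591,-.101,.019))
for k,v in pts.items(): print(k,proj(c,v))
E
```

```text
t: 3.17
eef_pos: [0.4114, 0.1667, 0.2395]
tool_rot: [3.141, -0.0, 1.649]
contact_force: [-0.8, 0.7, -0.6]
gripper_width: 0.0852
t: 4.0
eef_pos: [0.5468, -0.0604, 0.2387]
tool_rot: [-3.141, -0.0, 1.646]
contact_force: [-0.7, 0.2, -0.5]
gripper_width: 0.0852
t 4.0 pos [ 0.5468 -0.0604  0.2387] rot [-3.1409e+00 -3.0000e-04  1.6457e+00] F [-0.7  0.2 -0.5] w 0.0852 delta mm [ 0.6 -2.1 -0.3]
[-2.87338854 -0.10953976 -0.01352264] [-0.54132345 -0.13275688  0.35104535]
pipe [[259.89090078 192.47931316]]
stub [[257.55376818  95.26626512]]
neck [[308.38920416 140.86874112]]
ring [[293.75012654 205.15695907]]
```

View pics/w1.png

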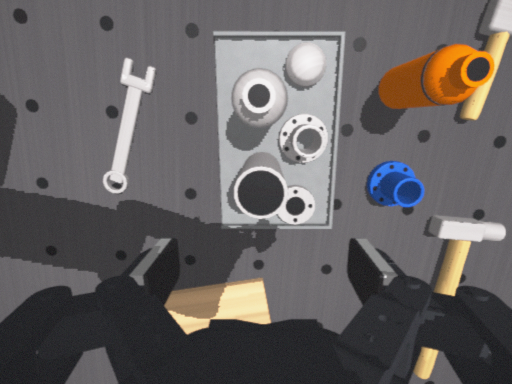

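```bash
python3 -m jog '{"delta_pos":[[0.5,-1.3,15],[0,0,20],[0,0,20],[0,0,20],[0,0,20],[0,0,20],[0,0,20],[0,0,12],[0,0,7.5],[0,0,0]],"rotation":[[0,0,0],[0,0,0],[0,0,0],[0,0,0],[0,0,0],[0,0,0],[0,0,0],[0,0,0],[0,0,0],[0,0,0]],"claw":[85,85,85,85,85,85,85,85,85,85]}'
python3 d.py .5447 -.060 .084
python3 - <<'E'
from h import *
c=robot.camera('scene'); cv2.imwrite('pics/s2.png',cv2.resize(c['img'][130:260,180:320,::-1],None,fx=5,fy=5,interpolation=cv2.INTER_CUBIC))
E
```

```text
t: 4.88
eef_pos: [0.5443, -0.0577, 0.0839]
tool_rot: [-3.139, -0.001, 1.647]
contact_force: [0.5, 0.1, 0.6]
gripper_width: 0.0849
t 4.88 pos [ 0.5443 -0.0577  0.0839] rot [-3.1394e+00 -1.0000e-03  1.6471e+00] F [0.5 0.1 0.6] w 0.0849 delta mm [-2.4  0.3 -0.1]
```

View pics/s2.png

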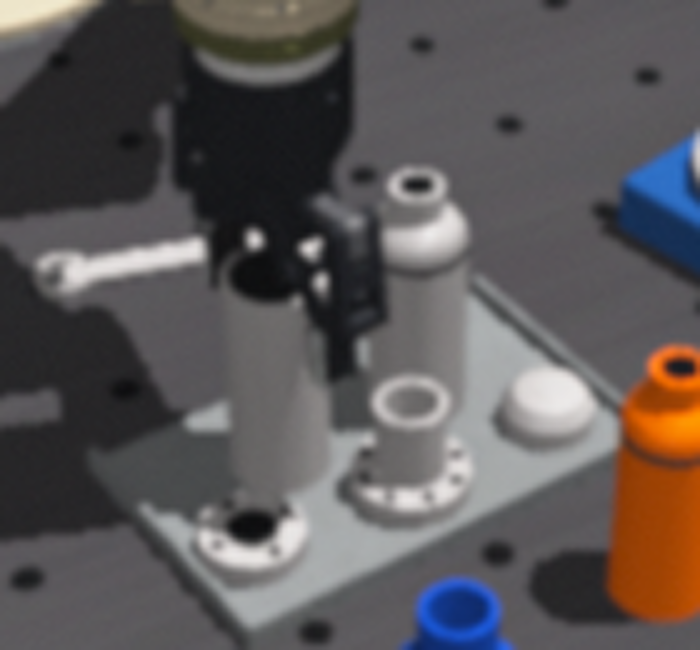

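```bash
python3 d.py .5447 -.060 .084; python3 -m jog '{"delta_pos":[[0,0,0],[0,0,0]],"rotation":[[0,0,0],[0,0,0]],"claw":[85,85]}'; python3 d.py .5447 -.060 .084
```

```text
t 4.93 pos [ 0.5448 -0.058   0.0849] rot [-3.1411e+00 -3.0000e-04  1.6466e+00] F [ 0.2  1.  -0.7] w 0.0854 delta mm [-2.  -0.3  0.9]
t: 5.1
eef_pos: [0.5455, -0.0586, 0.0859]
tool_rot: [3.14, 0.001, 1.645]
contact_force: [1.1, 0.5, 0.3]
gripper_width: 0.0853
t 5.1 pos [ 0.5455 -0.0586  0.0859] rot [3.1398e+00 7.0000e-04 1.6455e+00] F [1.1 0.5 0.3] w 0.0853 delta mm [-1.3 -0.9  1.9]
```

```bash
python3 -m jog '{"delta_pos":[[-0.7,0,1],[0,0,0],[0,0,0],[0,0,0],[0,0,0],[0,0,0],[0,0,0],[0,0,0],[0,0,0],[0,0,0]],"rotation":[[0,0,0],[0,0,0],[0,0,0],[0,0,0],[0,0,0],[0,0,0],[0,0,0],[0,0,0],[0,0,0],[0,0,0]],"claw":[70,60,55,50,48,45,42,40,40,40]}'; python3 d.py .5447 -.060 .084
```

```text
t: 5.93
eef_pos: [0.5449, -0.0595, 0.0842]
tool_rot: [-3.141, 0.0, 1.645]
contact_force: [-3.0, 0.4, 5.7]
gripper_width: 0.0486
t 5.93 pos [ 0.5449 -0.0595  0.0842] rot [-3.1413e+00  2.0000e-04  1.6449e+00] F [-3.   0.4  5.7] w 0.0486 delta mm [-0.5 -0.3  0.2]
```

```bash
python3 -m jog '{"delta_pos":[[0,0,-4],[0,0,-8],[0,0,-12],[0,0,-14],[0,0,-12],[0,0,-8],[0,0,-4],[0,0,0]],"rotation":[[0,0,0],[0,0,0],[0,0,0],[0,0,0],[0,0,0],[0,0,0],[0,0,0],[0,0,0]],"claw":[40,40,40,40,40,40,40,40]}'; python3 d.py .4236 -.3182 .146
```

```text
t: 6.6
eef_pos: [0.5454, -0.0595, 0.1465]
tool_rot: [3.14, 0.0, 1.645]
contact_force: [-0.1, 0.1, -3.5]
gripper_width: 0.0485
t 6.6 pos [ 0.5454 -0.0595  0.1465] rot [3.1404e+00 5.0000e-04 1.6448e+00] F [-0.1  0.1 -3.5] w 0.0485 delta mm [-249.  -140.6    0.5]
```

```bash
python3 -m jog '{"delta_pos":[[-7.5,-4.2,0],[-15,-8.4,0],[-22.4,-12.7,0],[-27.4,-15.5,0],[-29.9,-16.9,0],[-29.9,-16.9,0],[-29.9,-16.9,0],[-27.4,-15.5,0],[-22.4,-12.7,0],[-17.4,-9.8,0],[-12.4,-7,0],[-7.5,-4.2,0]],"rotation":[[0,0,0],[0,0,0],[0,0,0],[0,0,0],[0,0,0],[0,0,0],[0,0,0],[0,0,0],[0,0,0],[0,0,0],[0,0,0],[0,0,0]],"claw":[40,40,40,40,40,40,40,40,40,40,40,40]}'; python3 -m jog '{"delta_pos":[[0,0,0],[0,0,0]],"rotation":[[0,0,0],[0,0,0]],"claw":[40,40]}'; python3 d.py .4236 -.3182 .092
python3 - <<'E'
from h import *
c=robot.camera('scene'); cv2.imwrite('pics/s3.png',c['img'][:,:,::-1])
E
```

```text
t: 7.6
eef_pos: [0.4218, -0.3199, 0.145]
tool_rot: [-3.14, -0.001, 1.643]
contact_force: [0.5, 0.0, -3.6]
gripper_width: 0.0492
t: 7.77
eef_pos: [0.423, -0.318, 0.1453]
tool_rot: [-3.141, -0.001, 1.644]
contact_force: [0.6, 0.5, -3.6]
gripper_width: 0.0486
t 7.77 pos [ 0.423  -0.318   0.1453] rot [-3.1411e+00 -1.1000e-03  1.6442e+00] F [ 0.6  0.5 -3.6] w 0.0486 delta mm [-0.3  0.6 53.3]
```

View pics/s3.png

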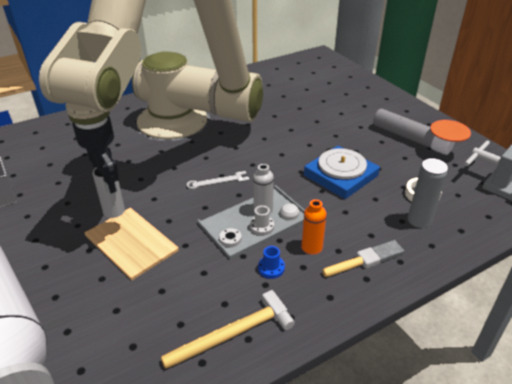

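```bash
python3 -m jog '{"delta_pos":[[0,0,8],[0,0,14],[0,0,14],[0,0,8],[0,0,5],[0,0,2],[0,0,0],[0,0,0]],"rotation":[[0,0,0],[0,0,0],[0,0,0],[0,0,0],[0,0,0],[0,0,0],[0,0,0],[0,0,0]],"claw":[40,40,40,40,40,40,40,40]}';python3 -m jog '{"delta_pos":[[0,0,1],[0,0,0],[0,0,0]],"rotation":[[0,0,0],[0,0,0],[0,0,0]],"claw":[40,40,40]}'; python3 d.py .4236 -.3182 .092
```

```text
t: 8.48
eef_pos: [0.4235, -0.3184, 0.0953]
tool_rot: [3.141, 0.001, 1.645]
contact_force: [0.2, -0.5, -2.9]
gripper_width: 0.0492
t: 8.73
eef_pos: [0.4233, -0.3183, 0.0941]
tool_rot: [3.141, 0.0, 1.645]
contact_force: [0.3, -0.5, -3.8]
gripper_width: 0.0486
t 8.73 pos [ 0.4233 -0.3183  0.0941] rot [3.1412e+00 5.0000e-04 1.6448e+00] F [ 0.3 -0.5 -3.8] w 0.0486 delta mm [0.1 0.3 2.1]
```

```bash
python3 -m jog '{"delta_pos":[[0,0,1],[0,0,0],[0,0,0]],"rotation":[[0,0,0],[0,0,0],[0,0,0]],"claw":[40,40,40]}';python3 -m jog '{"delta_pos":[[0,0,0.7],[0,0,0],[0,0,0]],"rotation":[[0,0,0],[0,0,0],[0,0,0]],"claw":[40,40,40]}'; python3 d.py .4236 -.3182 .092
```

```text
t: 8.98
eef_pos: [0.4232, -0.3183, 0.0928]
tool_rot: [3.142, -0.0, 1.645]
contact_force: [-0.3, -0.1, -4.4]
gripper_width: 0.0489
t: 9.23
eef_pos: [0.4232, -0.3183, 0.0921]
tool_rot: [-3.142, -0.0, 1.645]
contact_force: [0.7, 0.3, -3.7]
gripper_width: 0.0489
t 9.23 pos [ 0.4232 -0.3183  0.0921] rot [-3.1416 -0.      1.6448] F [ 0.7  0.3 -3.7] w 0.0489 delta mm [0.  0.4 0.1]
```

```bash
python3 -m jog '{"delta_pos":[[0,0,0.7],[0,0,0],[0,0,0]],"rotation":[[0,0,0],[0,0,0],[0,0,0]],"claw":[40,40,40]}';python3 -m jog '{"delta_pos":[[0,0,0.6],[0,0,0],[0,0,0]],"rotation":[[0,0,0],[0,0,0],[0,0,0]],"claw":[40,40,40]}'; python3 d.py .4236 -.3182 .092
```

```text
t: 9.48
eef_pos: [0.4232, -0.3182, 0.0914]
tool_rot: [-3.142, -0.0, 1.645]
contact_force: [0.5, -0.4, -3.6]
gripper_width: 0.0489
t: 9.73
eef_pos: [0.4233, -0.3184, 0.0912]
tool_rot: [3.141, 0.001, 1.645]
contact_force: [-2.1, 2.1, 2.4]
gripper_width: 0.0488
t 9.73 pos [ 0.4233 -0.3184  0.0912] rot [3.1414e+00 6.0000e-04 1.6449e+00] F [-2.1  2.1  2.4] w 0.0488 delta mm [ 0.2  0.3 -0.8]
```

```bash
python3 -m jog '{"delta_pos":[[0,0,0],[0,0,0],[0,0,0],[0,0,0],[0,0,0],[0,0,0],[0,0,0],[0,0,0]],"rotation":[[0,0,0],[0,0,0],[0,0,0],[0,0,0],[0,0,0],[0,0,0],[0,0,0],[0,0,0]],"claw":[50,52,55,60,68,78,85,85]}'; python3 -m jog '{"delta_pos":[[0,0,-10],[0,0,-20],[0,0,-25],[0,0,-30],[0,0,-30],[0,0,-25],[0,0,-10],[0,0,0],[0,0,0]],"rotation":[[0,0,0],[0,0,0],[0,0,0],[0,0,0],[0,0,0],[0,0,0],[0,0,0],[0,0,0],[0,0,0]],"claw":[85,85,85,85,85,85,85,85,85]}';python3 d.py .5372 .0225 .241
python3 - <<'E'
from h import *
c=robot.camera('scene'); cv2.imwrite('pics/s4.png',cv2.resize(c['img'][130:290,60:320,::-1],None,fx=3,fy=3,interpolation=cv2.INTER_CUBIC))
E
```

```text
t: 10.4
eef_pos: [0.4233, -0.3183, 0.0908]
tool_rot: [-3.142, -0.0, 1.645]
contact_force: [0.6, 0.3, -0.1]
gripper_width: 0.0848
t: 11.15
eef_pos: [0.4231, -0.3181, 0.2406]
tool_rot: [3.142, 0.0, 1.645]
contact_force: [0.7, 0.0, -1.4]
gripper_width: 0.0851
t 11.15 pos [ 0.4231 -0.3181  0.2406] rot [3.1415e+00 1.0000e-04 1.6448e+00] F [ 0.7  0.  -1.4] w 0.0851 delta mm [331.3 138.9  -0.4]
```

View pics/s4.png

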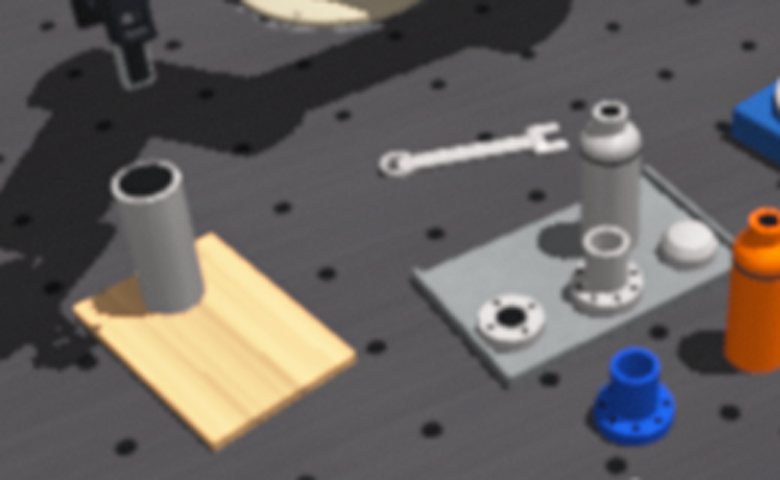

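```bash
python3 -m jog '{"delta_pos":[[33.1,13.9,0],[33.1,13.9,0],[33.1,13.9,0],[33.1,13.9,0],[33.1,13.9,0],[33.1,13.9,0],[33.1,13.9,0],[33.1,13.9,0],[33.1,13.9,0],[33.1,13.9,0],[0,0,0],[0,0,0]],"rotation":[[0,0,0],[0,0,0],[0,0,0],[0,0,0],[0,0,0],[0,0,0],[0,0,0],[0,0,0],[0,0,0],[0,0,0],[0,0,0],[0,0,0]],"claw":[85,85,85,85,85,85,85,85,85,85,85,85]}'; python3 -m jog '{"delta_pos":[[0,0,0],[0,0,0]],"rotation":[[0,0,0],[0,0,0]],"claw":[85,85]}'; python3 d.py .5374 .0225 .084
python3 - <<'E'
from h import *
c=robot.camera('wrist'); cv2.imwrite('pics/w2.png',c['img'][:,:,::-1])
for v in [(.5374,.0225,.139),(.5935,-.0144,.061),(.591,-.101,.019)]: print(proj(c,v))
E
```

```text
t: 12.2
eef_pos: [0.5371, 0.0237, 0.2392]
tool_rot: [-3.139, -0.001, 1.648]
contact_force: [-0.3, -0.4, 0.4]
gripper_width: 0.0852
t: 12.37
eef_pos: [0.5371, 0.0212, 0.2401]
tool_rot: [-3.14, -0.0, 1.644]
contact_force: [0.0, 0.2, 0.4]
gripper_width: 0.0851
t 12.37 pos [0.5371 0.0212 0.2401] rot [-3.1402e+00 -1.0000e-04  1.6435e+00] F [0.  0.2 0.4] w 0.0851 delta mm [  1.3   0.7 156.1]
[[262.65785191 195.95671957]]
[[308.42127826 212.04713721]]
[[294.77988212 261.16229288]]
```

View pics/w2.png

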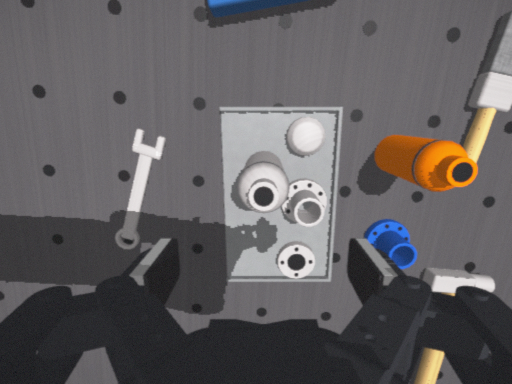

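```bash
python3 -m jog '{"delta_pos":[[1,0.9,15],[0,0,20],[0,0,20],[0,0,20],[0,0,20],[0,0,20],[0,0,20],[0,0,13],[0,0,8],[0,0,0],[0,0,0]],"rotation":[[0,0,0],[0,0,0],[0,0,0],[0,0,0],[0,0,0],[0,0,0],[0,0,0],[0,0,0],[0,0,0],[0,0,0],[0,0,0]],"claw":[85,85,85,85,85,85,85,85,85,85,85]}'
python3 d.py .5376 .0225 .084
python3 -m jog '{"delta_pos":[[0,0,0],[0,0,0],[0,0,0],[0,0,0],[0,0,0],[0,0,0],[0,0,0],[0,0,0],[0,0,0],[0,0,0]],"rotation":[[0,0,0],[0,0,0],[0,0,0],[0,0,0],[0,0,0],[0,0,0],[0,0,0],[0,0,0],[0,0,0],[0,0,0]],"claw":[70,60,55,50,48,45,42,40,40,40]}'; python3 d.py .5376 .0225 .084
```

```text
t: 13.33
eef_pos: [0.5384, 0.0226, 0.0851]
tool_rot: [3.141, 0.0, 1.644]
contact_force: [-0.4, 0.1, 0.6]
gripper_width: 0.0847
t 13.33 pos [0.5384 0.0226 0.0851] rot [3.1415e+00 1.0000e-04 1.6439e+00] F [-0.4  0.1  0.6] w 0.0847 delta mm [-0.  -0.8  1.1]
t: 14.17
eef_pos: [0.538, 0.0232, 0.0856]
tool_rot: [3.141, 0.0, 1.645]
contact_force: [-3.1, -0.2, 6.8]
gripper_width: 0.0484
t 14.17 pos [0.538  0.0232 0.0856] rot [3.1415e+00 3.0000e-04 1.6450e+00] F [-3.1 -0.2  6.8] w 0.0484 delta mm [-0.6 -0.5  1.6]
```

```bash
python3 -m jog '{"delta_pos":[[0,0,-4],[0,0,-8],[0,0,-12],[0,0,-14],[0,0,-12],[0,0,-8],[0,0,-4],[0,0,0]],"rotation":[[0,0,0],[0,0,0],[0,0,0],[0,0,0],[0,0,0],[0,0,0],[0,0,0],[0,0,0]],"claw":[40,40,40,40,40,40,40,40]}'; python3 d.py .5304 -.2918 .147
```

```text
t: 14.83
eef_pos: [0.5384, 0.0232, 0.1476]
tool_rot: [3.14, 0.0, 1.645]
contact_force: [0.2, -0.5, -4.4]
gripper_width: 0.0484
t 14.83 pos [0.5384 0.0232 0.1476] rot [3.1403e+00 3.0000e-04 1.6449e+00] F [ 0.2 -0.5 -4.4] w 0.0484 delta mm [-313.5  -31.3    0.6]
```

```bash
python3 -m jog '{"delta_pos":[[-9.4,-0.9,0],[-18.8,-1.9,0],[-28.2,-2.8,0],[-34.5,-3.4,0],[-37.6,-3.8,0],[-37.6,-3.8,0],[-37.6,-3.8,0],[-34.5,-3.4,0],[-28.2,-2.8,0],[-21.9,-2.2,0],[-15.7,-1.6,0],[-9.4,-0.9,0]],"rotation":[[0,0,0],[0,0,0],[0,0,0],[0,0,0],[0,0,0],[0,0,0],[0,0,0],[0,0,0],[0,0,0],[0,0,0],[0,0,0],[0,0,0]],"claw":[40,40,40,40,40,40,40,40,40,40,40,40]}'; python3 -m jog '{"delta_pos":[[0,0,0],[0,0,0]],"rotation":[[0,0,0],[0,0,0]],"claw":[40,40]}'; python3 d.py .5304 -.2918 .0925
python3 - <<'E'
from h import *
c=robot.camera('scene'); cv2.imwrite('pics/s5.png',cv2.resize(c['img'][100:290,60:320,::-1],None,fx=3,fy=3,interpolation=cv2.INTER_CUBIC))
E
```

```text
t: 15.83
eef_pos: [0.5295, -0.2937, 0.1459]
tool_rot: [-3.14, -0.001, 1.643]
contact_force: [-0.9, 1.6, -3.8]
gripper_width: 0.0483
t: 16.0
eef_pos: [0.53, -0.2911, 0.1464]
tool_rot: [-3.141, -0.001, 1.645]
contact_force: [0.9, 0.2, -2.1]
gripper_width: 0.0483
t 16.0 pos [ 0.53   -0.2911  0.1464] rot [-3.1409e+00 -1.1000e-03  1.6449e+00] F [ 0.9  0.2 -2.1] w 0.0483 delta mm [-0.8  0.4 53.9]
```

View pics/s5.png

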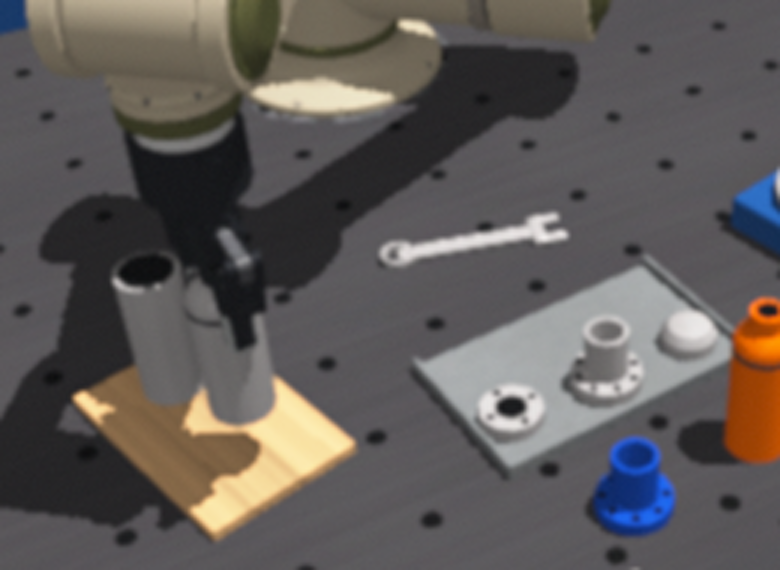

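```bash
python3 -m jog '{"delta_pos":[[0,0,8],[0,0,14],[0,0,14],[0,0,8],[0,0,5],[0,0,3],[0,0,0],[0,0,0],[0,0,0]],"rotation":[[0,0,0],[0,0,0],[0,0,0],[0,0,0],[0,0,0],[0,0,0],[0,0,0],[0,0,0],[0,0,0]],"claw":[40,40,40,40,40,40,40,40,40]}';python3 -m jog '{"delta_pos":[[0,0,0.8],[0,0,0],[0,0,0]],"rotation":[[0,0,0],[0,0,0],[0,0,0]],"claw":[40,40,40]}'; python3 -m jog '{"delta_pos":[[0,0,0.8],[0,0,0],[0,0,0]],"rotation":[[0,0,0],[0,0,0],[0,0,0]],"claw":[40,40,40]}'
```

```text
t: 16.8
eef_pos: [0.5305, -0.2918, 0.0955]
tool_rot: [3.141, 0.001, 1.645]
contact_force: [-0.1, -0.8, -3.2]
gripper_width: 0.0485
t: 17.05
eef_pos: [0.5302, -0.2917, 0.0942]
tool_rot: [3.141, 0.0, 1.645]
contact_force: [-0.5, 0.2, -3.5]
gripper_width: 0.0485
t: 17.3
eef_pos: [0.5302, -0.2917, 0.0932]
tool_rot: [-3.142, -0.0, 1.645]
contact_force: [0.0, -0.7, -3.8]
gripper_width: 0.0482
```

```bash
python3 -m jog '{"delta_pos":[[0,0,0.7],[0,0,0],[0,0,0]],"rotation":[[0,0,0],[0,0,0],[0,0,0]],"claw":[40,40,40]}';python3 -m jog '{"delta_pos":[[0,0,0.6],[0,0,0],[0,0,0]],"rotation":[[0,0,0],[0,0,0],[0,0,0]],"claw":[40,40,40]}'
```

```text
t: 17.55
eef_pos: [0.5302, -0.2918, 0.0927]
tool_rot: [3.141, 0.0, 1.645]
contact_force: [0.1, 0.2, -1.9]
gripper_width: 0.0482
t: 17.8
eef_pos: [0.5302, -0.2919, 0.0926]
tool_rot: [3.141, 0.001, 1.645]
contact_force: [-2.5, 1.1, 4.7]
gripper_width: 0.0484
```

Contact. Release and lift.

```bash
python3 -m jog '{"delta_pos":[[0,0,0],[0,0,0],[0,0,0],[0,0,0],[0,0,0],[0,0,0],[0,0,0],[0,0,0]],"rotation":[[0,0,0],[0,0,0],[0,0,0],[0,0,0],[0,0,0],[0,0,0],[0,0,0],[0,0,0]],"claw":[50,52,55,60,68,78,85,85]}'; python3 -m jog '{"delta_pos":[[0,0,-10],[0,0,-20],[0,0,-25],[0,0,-30],[0,0,-30],[0,0,-25],[0,0,-10],[0,0,0],[0,0,0]],"rotation":[[0,0,0],[0,0,0],[0,0,0],[0,0,0],[0,0,0],[0,0,0],[0,0,0],[0,0,0],[0,0,0]],"claw":[85,85,85,85,85,85,85,85,85]}';python3 d.py .594 -.0144 .241
python3 - <<'E'
from h import *
c=robot.camera('scene'); cv2.imwrite('pics/s6.png',cv2.resize(c['img'][100:290,60:320,::-1],None,fx=3,fy=3,interpolation=cv2.INTER_CUBIC))
E
```

```text
t: 18.47
eef_pos: [0.5302, -0.2917, 0.0919]
tool_rot: [3.142, 0.0, 1.645]
contact_force: [-0.1, -0.3, 0.1]
gripper_width: 0.0848
t: 19.22
eef_pos: [0.5299, -0.2915, 0.2413]
tool_rot: [-3.141, -0.0, 1.645]
contact_force: [0.5, -0.9, -1.8]
gripper_width: 0.0851
t 19.22 pos [ 0.5299 -0.2915  0.2413] rot [-3.1411e+00 -4.0000e-04  1.6448e+00] F [ 0.5 -0.9 -1.8] w 0.0851 delta mm [271.6  84.4   0.4]
```

View pics/s6.png

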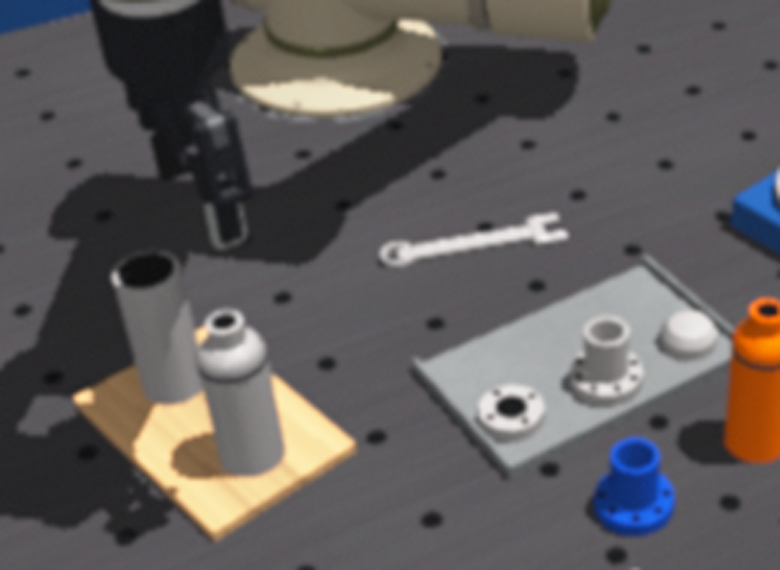

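```bash
python3 -m jog '{"delta_pos":[[27.1,8.4,0],[27.1,8.4,0],[27.1,8.4,0],[27.1,8.4,0],[27.1,8.4,0],[27.1,8.4,0],[27.1,8.4,0],[27.1,8.4,0],[27.1,8.4,0],[27.1,8.4,0],[0,0,0],[0,0,0]],"rotation":[[0,0,0],[0,0,0],[0,0,0],[0,0,0],[0,0,0],[0,0,0],[0,0,0],[0,0,0],[0,0,0],[0,0,0],[0,0,0],[0,0,0]],"claw":[85,85,85,85,85,85,85,85,85,85,85,85]}'; python3 -m jog '{"delta_pos":[[0,0,0],[0,0,0]],"rotation":[[0,0,0],[0,0,0]],"claw":[85,85]}'; python3 d.py .594 -.0144 .034
python3 - <<'E'
from h import *
c=robot.camera('wrist'); cv2.imwrite('pics/w3.png',cv2.resize(c['img'][80:290,170:400,::-1],None,fx=3,fy=3))
for v in [(.594,-.0144,.061),(.591,-.101,.019),(.587,.068,.031)]: print((proj(c,v)-[170,80])*3)
E
```

```text
t: 20.27
eef_pos: [0.5935, -0.014, 0.2401]
tool_rot: [-3.138, -0.001, 1.647]
contact_force: [-1.0, -0.9, 0.7]
gripper_width: 0.0851
t: 20.43
eef_pos: [0.5936, -0.0162, 0.2411]
tool_rot: [-3.14, -0.0, 1.644]
contact_force: [0.5, 0.3, -0.3]
gripper_width: 0.0848
t 20.43 pos [ 0.5936 -0.0162  0.2411] rot [-3.1400e+00 -3.0000e-04  1.6436e+00] F [ 0.5  0.3 -0.3] w 0.0848 delta mm [  1.7   0.8 207.1]
[[278.78131007 291.16536283]]
[[258.18876464 459.54769811]]
[[276.61077096  65.27616038]]
```

View pics/w3.png

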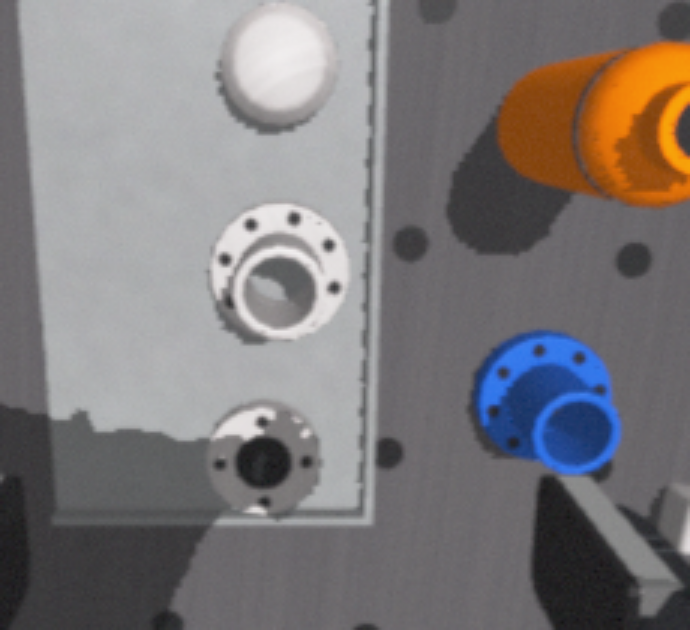

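```bash
python3 -m jog '{"delta_pos":[[1.2,0.7,15],[0,0,25],[0,0,25],[0,0,25],[0,0,25],[0,0,25],[0,0,22],[0,0,18],[0,0,12],[0,0,7],[0,0,5],[0,0,3]],"rotation":[[0,0,0],[0,0,0],[0,0,0],[0,0,0],[0,0,0],[0,0,0],[0,0,0],[0,0,0],[0,0,0],[0,0,0],[0,0,0],[0,0,0]],"claw":[85,85,85,85,85,85,85,85,85,85,85,85]}'
python3 -m jog '{"delta_pos":[[0,0,0],[0,0,0],[0,0,0]],"rotation":[[0,0,0],[0,0,0],[0,0,0]],"claw":[85,85,85]}'
python3 d.py .594 -.0144 .034
python3 - <<'E'
from h import *
c=robot.camera('scene'); cv2.imwrite('pics/s7.png',cv2.resize(c['img'][130:260,180:320,::-1],None,fx=5,fy=5,interpolation=cv2.INTER_CUBIC))
E
```

```text
t: 21.48
eef_pos: [0.5946, -0.0145, 0.0348]
tool_rot: [3.141, 0.0, 1.644]
contact_force: [0.4, -0.9, -0.1]
gripper_width: 0.0851
t: 21.73
eef_pos: [0.5949, -0.0141, 0.0356]
tool_rot: [3.14, 0.0, 1.645]
contact_force: [-0.2, -0.1, 0.1]
gripper_width: 0.085
t 21.73 pos [ 0.5949 -0.0141  0.0356] rot [3.1404e+00 4.0000e-04 1.6448e+00] F [-0.2 -0.1  0.1] w 0.085 delta mm [-0.3 -0.9  1.6]
```

View pics/s7.png

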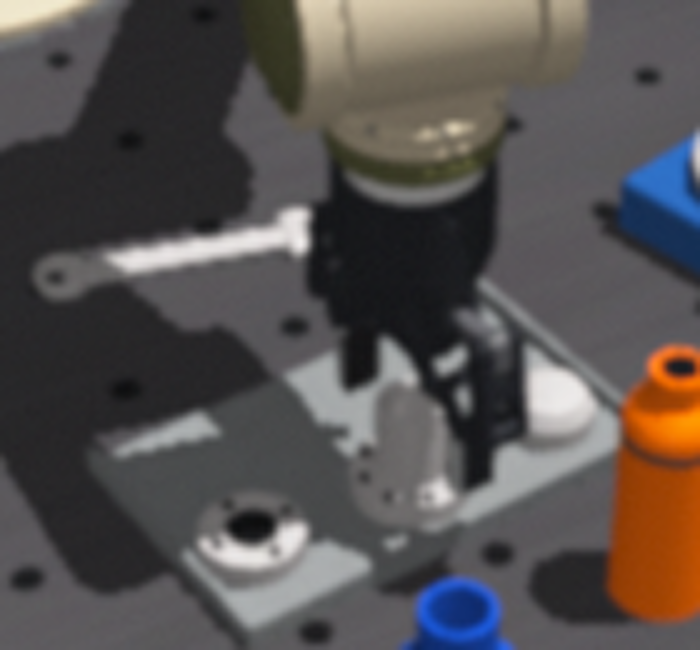

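```bash
python3 -m jog '{"delta_pos":[[0,0,0],[0,0,0],[0,0,0],[0,0,0],[0,0,0],[0,0,0],[0,0,0],[0,0,0],[0,0,0],[0,0,0],[0,0,0],[0,0,0]],"rotation":[[0,0,0],[0,0,0],[0,0,0],[0,0,0],[0,0,0],[0,0,0],[0,0,0],[0,0,0],[0,0,0],[0,0,0],[0,0,0],[0,0,0]],"claw":[70,58,50,44,40,37,35,32,30,28,28,28]}'; python3 d.py .594 -.0144 .034
python3 -m jog '{"delta_pos":[[0,0,-4],[0,0,-8],[0,0,-14],[0,0,-20],[0,0,-20],[0,0,-20],[0,0,-14],[0,0,-8],[0,0,-4],[0,0,0]],"rotation":[[0,0,0],[0,0,0],[0,0,0],[0,0,0],[0,0,0],[0,0,0],[0,0,0],[0,0,0],[0,0,0],[0,0,0]],"claw":[28,28,28,28,28,28,28,28,28,28]}'; python3 d.py .520 .286 .147
python3 - <<'E'
from h import *
c=robot.camera('scene'); cv2.imwrite('pics/s8.png',cv2.resize(c['img'][130:260,180:320,::-1],None,fx=5,fy=5,interpolation=cv2.INTER_CUBIC))
E
```

```text
t: 22.78
eef_pos: [0.5939, -0.014, 0.0353]
tool_rot: [-3.14, -0.0, 1.645]
contact_force: [-5.4, -0.8, 5.5]
gripper_width: 0.035
t 22.78 pos [ 0.5939 -0.014   0.0353] rot [-3.1401e+00 -1.0000e-04  1.6448e+00] F [-5.4 -0.8  5.5] w 0.035 delta mm [-0.4  0.1  1.3]
t: 23.62
eef_pos: [0.5946, -0.0139, 0.1473]
tool_rot: [3.141, 0.0, 1.645]
contact_force: [-0.4, 1.1, -5.2]
gripper_width: 0.035
t 23.62 pos [ 0.5946 -0.0139  0.1473] rot [3.1409e+00 1.0000e-04 1.6448e+00] F [-0.4  1.1 -5.2] w 0.035 delta mm [ 3.046e+02 -5.220e+01  2.000e-01]
```

View pics/s8.png

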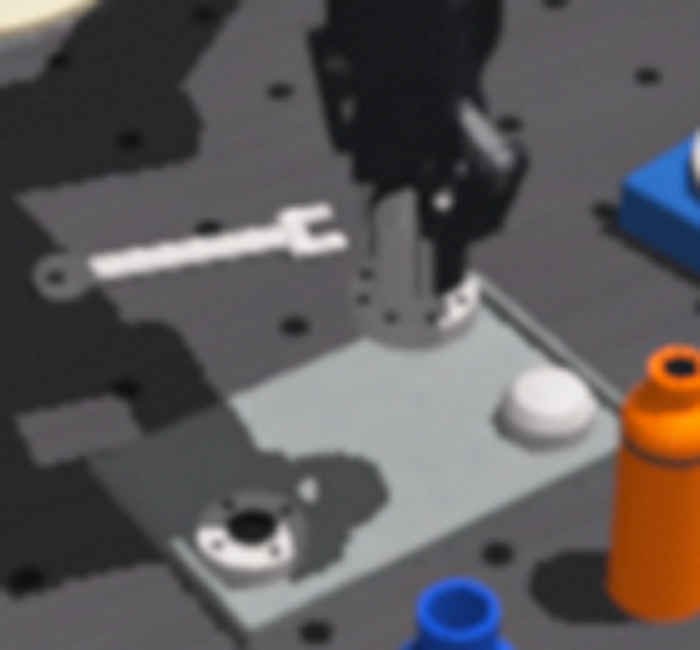

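```bash
python3 -m jog '{"delta_pos":[[9.1,-1.6,0],[18.3,-3.1,0],[27.4,-4.7,0],[33.5,-5.7,0],[36.5,-6.3,0],[36.5,-6.3,0],[36.5,-6.3,0],[33.5,-5.7,0],[27.4,-4.7,0],[21.4,-3.6,0],[15.2,-2.6,0],[9.1,-1.6,0]],"rotation":[[0,0,0],[0,0,0],[0,0,0],[0,0,0],[0,0,0],[0,0,0],[0,0,0],[0,0,0],[0,0,0],[0,0,0],[0,0,0],[0,0,0]],"claw":[28,28,28,28,28,28,28,28,28,28,28,28]}';  python3 -m jog '{"delta_pos":[[0,0,0],[0,0,0]],"rotation":[[0,0,0],[0,0,0]],"claw":[28,28]}'; python3 d.py .521 .286 .0785
python3 - <<'E'
from h import *
c=robot.camera('top'); cv2.imwrite('pics/t4.png',cv2.resize(c['img'][165:265,70:180,::-1],None,fx=5,fy=5,interpolation=cv2.INTER_CUBIC))
c=robot.camera('scene'); cv2.imwrite('pics/s9.png',cv2.resize(c['img'][100:210,280:400,::-1],None,fx=5,fy=5,interpolation=cv2.INTER_CUBIC))
a=cv2.imread('pics/scene0.png'); cv2.imwrite('pics/s0t.png',cv2.resize(a[135:200,295:390],None,fx=6,fy=6,interpolation=cv2.INTER_CUBIC))
print((proj(c,[(.521,.286,.048),(.521,.286,.068)])-[295,135])*6)
E
```

```text
t: 24.67
eef_pos: [0.5184, 0.2879, 0.1459]
tool_rot: [-3.139, -0.0, 1.647]
contact_force: [0.7, -0.5, -5.4]
gripper_width: 0.0351
t: 24.83
eef_pos: [0.5197, 0.2856, 0.1463]
tool_rot: [-3.141, 0.001, 1.645]
contact_force: [0.3, -0.1, -5.1]
gripper_width: 0.0352
t 24.83 pos [0.5197 0.2856 0.1463] rot [-3.1406e+00  6.0000e-04  1.6453e+00] F [ 0.3 -0.1 -5.1] w 0.0352 delta mm [ 0.3  1.4 67.8]
[[279.80350192 157.25153056]
 [284.53556098 121.10735343]]
```

View pics/s0t.png

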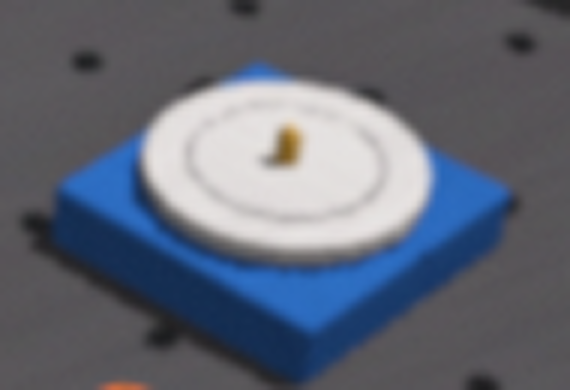

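View pics/s9.png

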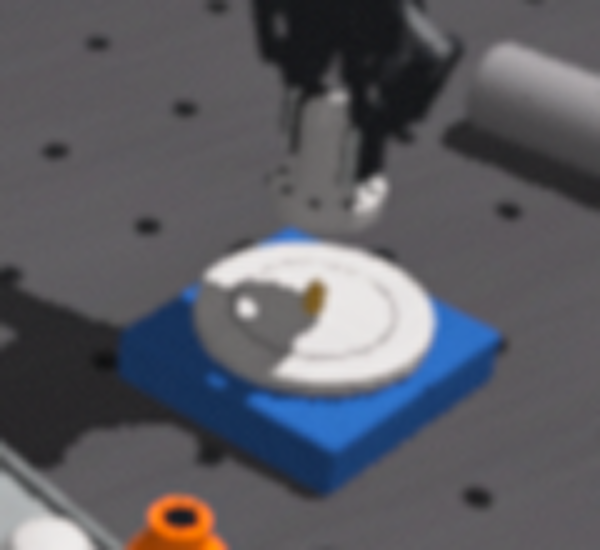

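View pics/t4.png

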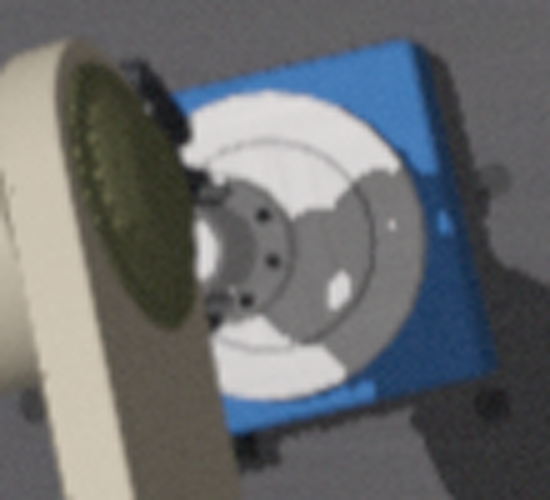

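Run:
```python
from h import *
c=robot.camera('scene')
for x,y,z in [(289,160,.048),(288,124,.067),(286,163,.048)]: print(unproj(c,((x+.5)/6-.5+295,(y+.5)/6-.5+135),z))
```

```text
[0.52271791 0.28850292 0.048     ]
[0.52038499 0.28717088 0.067     ]
[0.52387474 0.28586617 0.048     ]
```

```bash
python3 -m jog '{"delta_pos":[[0.4,1.2,5],[0,0,10],[0,0,12],[0,0,10],[0,0,5],[0,0,3],[0,0,0],[0,0,0]],"rotation":[[0,0,0],[0,0,0],[0,0,0],[0,0,0],[0,0,0],[0,0,0],[0,0,0],[0,0,0]],"claw":[28,28,28,28,28,28,28,28]}'; python3 d.py .521 .286 .0785
python3 - <<'E'
from h import *
c=robot.camera('scene'); cv2.imwrite('pics/s10.png',cv2.resize(c['img'][100:210,280:400,::-1],None,fx=5,fy=5,interpolation=cv2.INTER_CUBIC))
E
```

```text
t: 25.65
eef_pos: [0.5213, 0.2863, 0.1021]
tool_rot: [3.141, -0.0, 1.645]
contact_force: [-0.4, -0.2, -3.8]
gripper_width: 0.0353
t 25.65 pos [0.5213 0.2863 0.1021] rot [ 3.1411e+00 -1.0000e-04  1.6447e+00] F [-0.4 -0.2 -3.8] w 0.0353 delta mm [-0.2 -0.3 23.6]
```

View pics/s10.png

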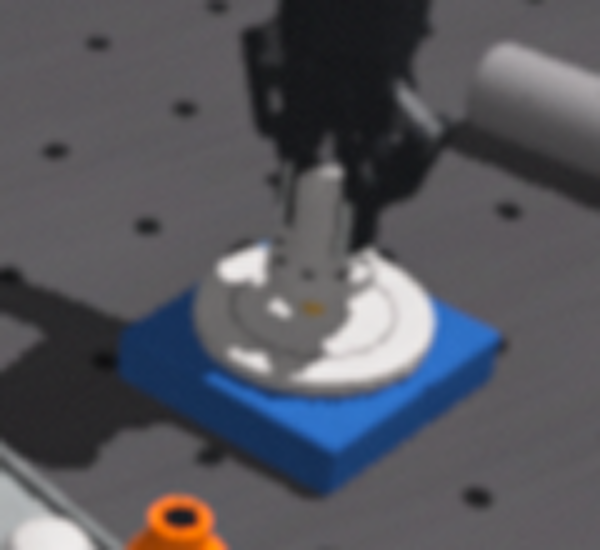

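```bash
python3 -m jog '{"delta_pos":[[0,0,3],[0,0,4],[0,0,4],[0,0,4],[0,0,3],[0,0,2.5],[0,0,0],[0,0,0],[0,0,0]],"rotation":[[0,0,0],[0,0,0],[0,0,0],[0,0,0],[0,0,0],[0,0,0],[0,0,0],[0,0,0],[0,0,0]],"claw":[28,28,28,28,28,28,28,28,28]}'; python3 d.py .521 .286 .0785;  python3 -m jog '{"delta_pos":[[0,0,1],[0,0,0],[0,0,0]],"rotation":[[0,0,0],[0,0,0],[0,0,0]],"claw":[28,28,28]}';python3 -m jog '{"delta_pos":[[0,0,0.8],[0,0,0],[0,0,0]],"rotation":[[0,0,0],[0,0,0],[0,0,0]],"claw":[28,28,28]}'
```

```text
t: 26.45
eef_pos: [0.5212, 0.2863, 0.0816]
tool_rot: [3.141, -0.0, 1.645]
contact_force: [-0.5, 0.4, -3.4]
gripper_width: 0.0351
t 26.45 pos [0.5212 0.2863 0.0816] rot [ 3.1413e+00 -1.0000e-04  1.6448e+00] F [-0.5  0.4 -3.4] w 0.0351 delta mm [-0.3 -0.2  3.1]
t: 26.7
eef_pos: [0.5211, 0.2862, 0.0804]
tool_rot: [3.142, 0.0, 1.645]
contact_force: [0.4, -0.5, -4.5]
gripper_width: 0.0352
t: 26.95
eef_pos: [0.5211, 0.2862, 0.0796]
tool_rot: [-3.142, 0.0, 1.645]
contact_force: [-0.4, 0.6, -4.9]
gripper_width: 0.0352
```

```bash
python3 -m jog '{"delta_pos":[[0,0,0.8],[0,0,0],[0,0,0]],"rotation":[[0,0,0],[0,0,0],[0,0,0]],"claw":[28,28,28]}';python3 -m jog '{"delta_pos":[[0,0,0.6],[0,0,0],[0,0,0]],"rotation":[[0,0,0],[0,0,0],[0,0,0]],"claw":[28,28,28]}'
```

```text
t: 27.2
eef_pos: [0.5211, 0.2862, 0.0788]
tool_rot: [-3.141, -0.0, 1.645]
contact_force: [-0.2, -0.3, -5.1]
gripper_width: 0.0353
t: 27.45
eef_pos: [0.5212, 0.2863, 0.0784]
tool_rot: [3.141, -0.0, 1.645]
contact_force: [0.2, -0.0, -2.2]
gripper_width: 0.035
```

Touching down (force dropping at the expected height). Release and lift.

```bash
python3 -m jog '{"delta_pos":[[0,0,0.4],[0,0,0],[0,0,0],[0,0,0],[0,0,0],[0,0,0],[0,0,0],[0,0,0],[0,0,0],[0,0,0],[0,0,0]],"rotation":[[0,0,0],[0,0,0],[0,0,0],[0,0,0],[0,0,0],[0,0,0],[0,0,0],[0,0,0],[0,0,0],[0,0,0],[0,0,0]],"claw":[28,36,38,41,45,50,58,66,76,85,85]}'; python3 -m jog '{"delta_pos":[[0,0,-10],[0,0,-20],[0,0,-25],[0,0,-30],[0,0,-30],[0,0,-25],[0,0,-20],[0,0,-5],[0,0,0]],"rotation":[[0,0,0],[0,0,0],[0,0,0],[0,0,0],[0,0,0],[0,0,0],[0,0,0],[0,0,0],[0,0,0]],"claw":[85,85,85,85,85,85,85,85,85]}';python3 d.py .5302 -.2918 .241
python3 - <<'E'
from h import *
c=robot.camera('scene'); cv2.imwrite('pics/s11.png',cv2.resize(c['img'][100:210,280:400,::-1],None,fx=5,fy=5,interpolation=cv2.INTER_CUBIC))
c=robot.camera('wrist'); cv2.imwrite('pics/w5.png',c['img'][:,:,::-1])
E
```

```text
t: 28.37
eef_pos: [0.5211, 0.2862, 0.0778]
tool_rot: [-3.142, 0.0, 1.645]
contact_force: [-0.5, -0.4, -0.1]
gripper_width: 0.085
t: 29.12
eef_pos: [0.5214, 0.2863, 0.2446]
tool_rot: [3.138, -0.001, 1.645]
contact_force: [0.3, -0.4, -1.0]
gripper_width: 0.0849
t 29.12 pos [0.5214 0.2863 0.2446] rot [ 3.1383e+00 -8.0000e-04  1.6448e+00] F [ 0.3 -0.4 -1. ] w 0.0849 delta mm [-577.2  -34.     3. ]
```

View pics/s11.png

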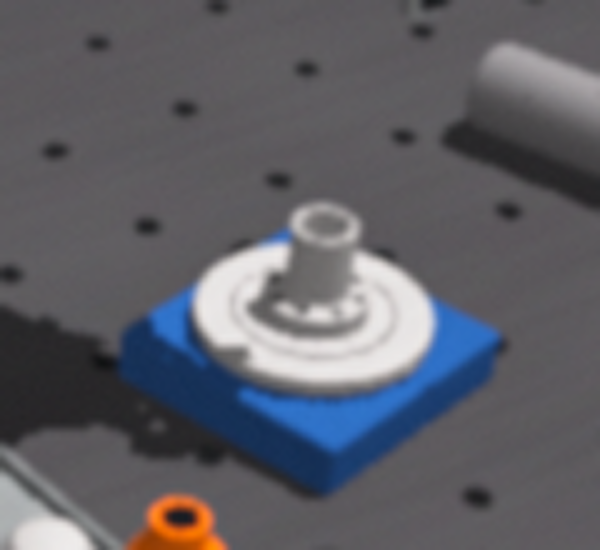

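View pics/w5.png

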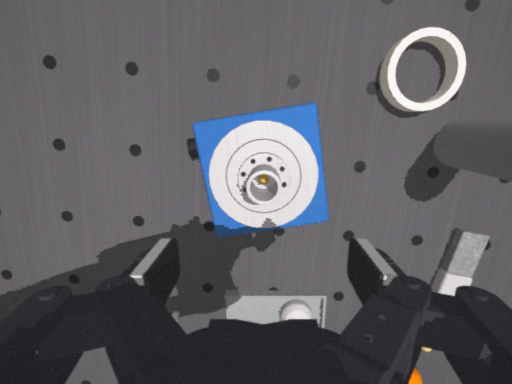

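```bash
python3 -m jog '{"delta_pos":[[-32.1,-1.9,0],[-32.1,-1.9,0],[-32.1,-1.9,0],[-32.1,-1.9,0],[-32.1,-1.9,0],[-32.1,-1.9,0],[-32.1,-1.9,0],[-32.1,-1.9,0],[-32.1,-1.9,0],[-32.1,-1.9,0],[-32.1,-1.9,0],[-32.1,-1.9,0]],"rotation":[[0,0,0],[0,0,0],[0,0,0],[0,0,0],[0,0,0],[0,0,0],[0,0,0],[0,0,0],[0,0,0],[0,0,0],[0,0,0],[0,0,0]],"claw":[85,85,85,85,85,85,85,85,85,85,85,85]}'; python3 -m jog '{"delta_pos":[[-32.1,-1.9,0],[-32.1,-1.9,0],[-32.1,-1.9,0],[-32.1,-1.9,0],[-32.1,-1.9,0],[-32.1,-1.9,0],[0,0,0],[0,0,0],[0,0,0],[0,0,0]],"rotation":[[0,0,0],[0,0,0],[0,0,0],[0,0,0],[0,0,0],[0,0,0],[0,0,0],[0,0,0],[0,0,0],[0,0,0]],"claw":[85,85,85,85,85,85,85,85,85,85]}'; python3 d.py .5302 -.2918 .092
python3 - <<'E'
from h import *
c=robot.camera('wrist'); cv2.imwrite('pics/w6.png',c['img'][:,:,::-1])
for v in [(.5302,-.2918,.146),(.4233,-.3183,.130)]: print(proj(c,v))
E
```

```text
t: 30.22
eef_pos: [0.5261, -0.101, 0.2412]
tool_rot: [-3.139, -0.001, 1.645]
contact_force: [0.1, -0.7, 0.2]
gripper_width: 0.085
t: 31.05
eef_pos: [0.5297, -0.2913, 0.2423]
tool_rot: [-3.141, -0.001, 1.646]
contact_force: [0.3, 0.4, -0.4]
gripper_width: 0.0847
t 31.05 pos [ 0.5297 -0.2913  0.2423] rot [-3.1407e+00 -1.1000e-03  1.6459e+00] F [ 0.3  0.4 -0.4] w 0.0847 delta mm [ -0.7   0.6 150.3]
[[262.59789149 199.61065028]]
[[144.72251372 213.83355999]]
```

View pics/w6.png

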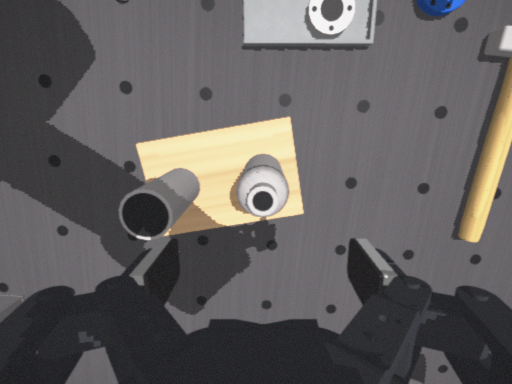

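```bash
python3 -m jog '{"delta_pos":[[0,0.4,15],[0,0,20],[0,0,20],[0,0,20],[0,0,20],[0,0,20],[0,0,17],[0,0,11],[0,0,7],[0,0,0],[0,0,0]],"rotation":[[0,0,0],[0,0,0],[0,0,0],[0,0,0],[0,0,0],[0,0,0],[0,0,0],[0,0,0],[0,0,0],[0,0,0],[0,0,0]],"claw":[85,85,85,85,85,85,85,85,85,85,85]}'
python3 d.py .5302 -.2918 .092
python3 -m jog '{"delta_pos":[[0,0,0],[0,0,0],[0,0,0],[0,0,0],[0,0,0],[0,0,0],[0,0,0],[0,0,0],[0,0,0],[0,0,0]],"rotation":[[0,0,0],[0,0,0],[0,0,0],[0,0,0],[0,0,0],[0,0,0],[0,0,0],[0,0,0],[0,0,0],[0,0,0]],"claw":[70,60,55,50,48,45,42,40,40,40]}'
python3 -m jog '{"delta_pos":[[0,0,-4],[0,0,-8],[0,0,-12],[0,0,-14],[0,0,-12],[0,0,-8],[0,0,-4],[0,0,0]],"rotation":[[0,0,0],[0,0,0],[0,0,0],[0,0,0],[0,0,0],[0,0,0],[0,0,0],[0,0,0]],"claw":[40,40,40,40,40,40,40,40]}'; python3 d.py .538 .023 .154
```

```text
t: 32.02
eef_pos: [0.5305, -0.2924, 0.0934]
tool_rot: [3.141, 0.001, 1.645]
contact_force: [0.8, -0.4, 0.6]
gripper_width: 0.0848
t 32.02 pos [ 0.5305 -0.2924  0.0934] rot [3.1410e+00 6.0000e-04 1.6452e+00] F [ 0.8 -0.4  0.6] w 0.0848 delta mm [ 0.6 -0.2  1.4]
t: 32.85
eef_pos: [0.53, -0.2927, 0.0936]
tool_rot: [3.142, 0.001, 1.645]
contact_force: [-3.0, 1.0, 6.2]
gripper_width: 0.0486
t: 33.52
eef_pos: [0.5303, -0.2926, 0.1556]
tool_rot: [3.141, 0.001, 1.645]
contact_force: [0.4, 1.6, -2.6]
gripper_width: 0.0484
t 33.52 pos [ 0.5303 -0.2926  0.1556] rot [3.1407e+00 8.0000e-04 1.6448e+00] F [ 0.4  1.6 -2.6] w 0.0484 delta mm [314.1  31.    1.3]
```

```bash
python3 -m jog '{"delta_pos":[[9.4,0.9,0],[18.8,1.9,0],[28.2,2.8,0],[34.4,3.4,0],[37.5,3.7,0],[37.5,3.7,0],[37.5,3.7,0],[34.4,3.4,0],[28.2,2.8,0],[21.9,2.2,0],[15.7,1.5,0],[9.4,0.9,0]],"rotation":[[0,0,0],[0,0,0],[0,0,0],[0,0,0],[0,0,0],[0,0,0],[0,0,0],[0,0,0],[0,0,0],[0,0,0],[0,0,0],[0,0,0]],"claw":[40,40,40,40,40,40,40,40,40,40,40,40]}'; python3 -m jog '{"delta_pos":[[0,0,0],[0,0,0],[0,0,0]],"rotation":[[0,0,0],[0,0,0],[0,0,0]],"claw":[40,40,40]}'; python3 d.py .538 .022 .0865
python3 - <<'E'
from h import *
c=robot.camera('scene'); cv2.imwrite('pics/s12.png',cv2.resize(c['img'][100:260,60:320,::-1],None,fx=3,fy=3,interpolation=cv2.INTER_CUBIC))
E
```

```text
t: 34.52
eef_pos: [0.5369, 0.0243, 0.1541]
tool_rot: [-3.14, -0.001, 1.647]
contact_force: [0.4, -0.0, -3.4]
gripper_width: 0.0488
t: 34.77
eef_pos: [0.5378, 0.021, 0.1546]
tool_rot: [-3.141, 0.0, 1.644]
contact_force: [-0.9, 0.1, -3.4]
gripper_width: 0.0483
t 34.77 pos [0.5378 0.021  0.1546] rot [-3.1412e+00  2.0000e-04  1.6440e+00] F [-0.9  0.1 -3.4] w 0.0483 delta mm [ 1.   0.3 68.1]
```

View pics/s12.png

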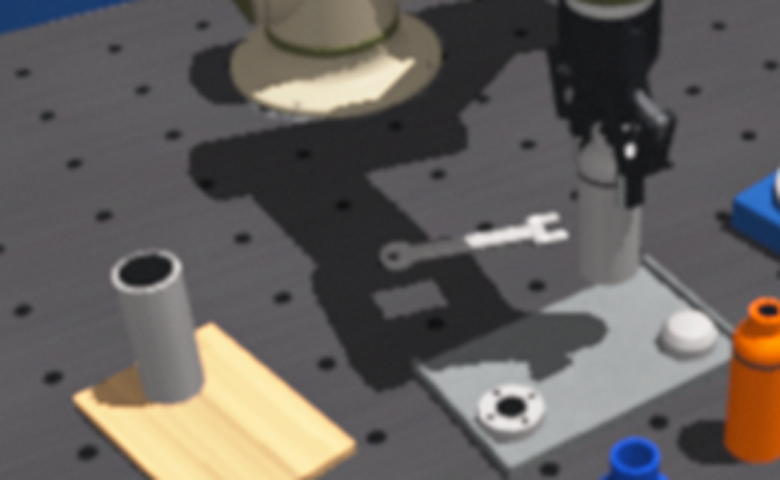

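```bash
python3 -m jog '{"delta_pos":[[0.8,0,8],[0,0,14],[0,0,14],[0,0,12],[0,0,8],[0,0,6],[0,0,3],[0,0,0],[0,0,0],[0,0,0]],"rotation":[[0,0,0],[0,0,0],[0,0,0],[0,0,0],[0,0,0],[0,0,0],[0,0,0],[0,0,0],[0,0,0],[0,0,0]],"claw":[40,40,40,40,40,40,40,40,40,40]}';python3 d.py .538 .022 .0865; python3 -m jog '{"delta_pos":[[0,0,0.8],[0,0,0],[0,0,0]],"rotation":[[0,0,0],[0,0,0],[0,0,0]],"claw":[40,40,40]}'; python3 -m jog '{"delta_pos":[[0,0,0.8],[0,0,0],[0,0,0]],"rotation":[[0,0,0],[0,0,0],[0,0,0]],"claw":[40,40,40]}'
```

```text
t: 35.65
eef_pos: [0.5381, 0.0226, 0.0904]
tool_rot: [3.14, 0.0, 1.645]
contact_force: [-0.6, 1.1, -3.2]
gripper_width: 0.0482
t 35.65 pos [0.5381 0.0226 0.0904] rot [3.1405e+00 3.0000e-04 1.6448e+00] F [-0.6  1.1 -3.2] w 0.0482 delta mm [-0.6 -0.1  3.9]
t: 35.9
eef_pos: [0.5378, 0.0226, 0.0892]
tool_rot: [3.141, 0.0, 1.645]
contact_force: [0.2, -0.0, -2.9]
gripper_width: 0.0483
t: 36.15
eef_pos: [0.5377, 0.0227, 0.0882]
tool_rot: [-3.141, -0.0, 1.645]
contact_force: [0.1, -0.4, -3.0]
gripper_width: 0.0488
```

```bash
python3 -m jog '{"delta_pos":[[0,0,0.8],[0,0,0],[0,0,0]],"rotation":[[0,0,0],[0,0,0],[0,0,0]],"claw":[40,40,40]}'; python3 -m jog '{"delta_pos":[[0,0,0.7],[0,0,0],[0,0,0]],"rotation":[[0,0,0],[0,0,0],[0,0,0]],"claw":[40,40,40]}'; python3 -m jog '{"delta_pos":[[0,0,0.5],[0,0,0],[0,0,0]],"rotation":[[0,0,0],[0,0,0],[0,0,0]],"claw":[40,40,40]}'
```

```text
t: 36.4
eef_pos: [0.5377, 0.0226, 0.0874]
tool_rot: [-3.141, -0.0, 1.645]
contact_force: [0.1, -0.0, -3.5]
gripper_width: 0.0483
t: 36.65
eef_pos: [0.5377, 0.0226, 0.0867]
tool_rot: [-3.142, -0.0, 1.645]
contact_force: [0.2, -0.4, -3.6]
gripper_width: 0.0483
t: 36.9
eef_pos: [0.5378, 0.0226, 0.0866]
tool_rot: [3.141, 0.0, 1.645]
contact_force: [-3.4, 0.9, 3.6]
gripper_width: 0.0486
```

Contact; release, lift, go to the pipe.

```bash
python3 -m jog '{"delta_pos":[[0,0,0],[0,0,0],[0,0,0],[0,0,0],[0,0,0],[0,0,0],[0,0,0],[0,0,0]],"rotation":[[0,0,0],[0,0,0],[0,0,0],[0,0,0],[0,0,0],[0,0,0],[0,0,0],[0,0,0]],"claw":[50,52,55,60,68,78,85,85]}'; python3 -m jog '{"delta_pos":[[0,0,-10],[0,0,-20],[0,0,-25],[0,0,-30],[0,0,-30],[0,0,-25],[0,0,-15],[0,0,0],[0,0,0]],"rotation":[[0,0,0],[0,0,0],[0,0,0],[0,0,0],[0,0,0],[0,0,0],[0,0,0],[0,0,0],[0,0,0]],"claw":[85,85,85,85,85,85,85,85,85]}';python3 d.py .4233 -.3183 .241
python3 - <<'E'
from h import *
c=robot.camera('scene'); cv2.imwrite('pics/s13.png',cv2.resize(c['img'][130:260,180:320,::-1],None,fx=5,fy=5,interpolation=cv2.INTER_CUBIC))
E
```

```text
t: 37.57
eef_pos: [0.5378, 0.0226, 0.0862]
tool_rot: [3.142, 0.0, 1.645]
contact_force: [-0.0, -0.5, 0.3]
gripper_width: 0.0852
t: 38.32
eef_pos: [0.5377, 0.0226, 0.2418]
tool_rot: [3.14, 0.0, 1.645]
contact_force: [0.9, -0.7, -0.2]
gripper_width: 0.0846
t 38.32 pos [0.5377 0.0226 0.2418] rot [3.1402e+00 4.0000e-04 1.6448e+00] F [ 0.9 -0.7 -0.2] w 0.0846 delta mm [-331.6 -139.3    0.8]
```

View pics/s13.png

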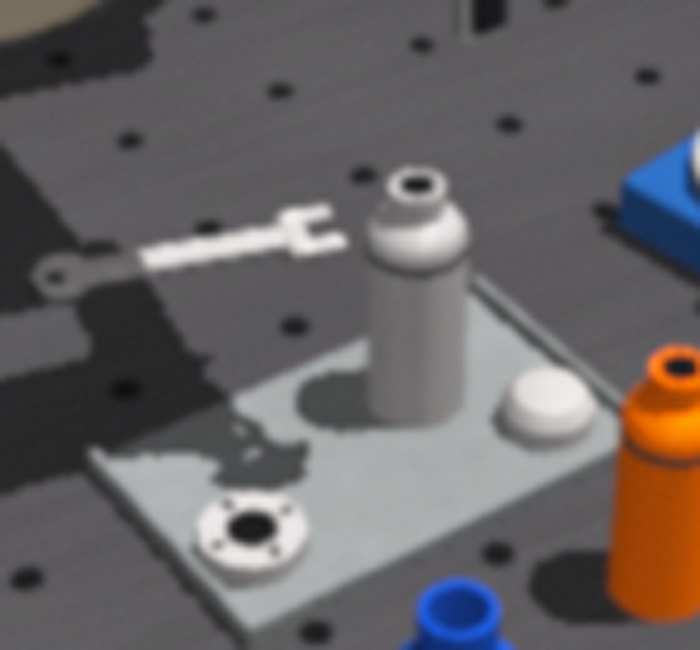

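Stub stands in the tray, its nozzle at (417,185), the same pixel as at the start. Now the pipe.

```bash
python3 -m jog '{"delta_pos":[[-33.2,-13.9,0],[-33.2,-13.9,0],[-33.2,-13.9,0],[-33.2,-13.9,0],[-33.2,-13.9,0],[-33.2,-13.9,0],[-33.2,-13.9,0],[-33.2,-13.9,0],[-33.2,-13.9,0],[-33.2,-13.9,0],[0,0,0],[0,0,0]],"rotation":[[0,0,0],[0,0,0],[0,0,0],[0,0,0],[0,0,0],[0,0,0],[0,0,0],[0,0,0],[0,0,0],[0,0,0],[0,0,0],[0,0,0]],"claw":[85,85,85,85,85,85,85,85,85,85,85,85]}'; python3 -m jog '{"delta_pos":[[0,0,0],[0,0,0],[0,0,0]],"rotation":[[0,0,0],[0,0,0],[0,0,0]],"claw":[85,85,85]}'; python3 d.py .4233 -.3183 .092
python3 - <<'E'
from h import *
c=robot.camera('wrist'); cv2.imwrite('pics/w7.png',c['img'][:,:,::-1])
for v in [(.4233,-.3183,.130)]: print(proj(c,v))
E
```

```text
t: 39.37
eef_pos: [0.4227, -0.3198, 0.2395]
tool_rot: [-3.14, -0.003, 1.642]
contact_force: [0.8, 0.1, -0.3]
gripper_width: 0.0849
t: 39.62
eef_pos: [0.4241, -0.3176, 0.2411]
tool_rot: [-3.141, -0.001, 1.646]
contact_force: [-0.6, -0.1, 0.1]
gripper_width: 0.0848
t 39.62 pos [ 0.4241 -0.3176  0.2411] rot [-3.1413e+00 -5.0000e-04  1.6464e+00] F [-0.6 -0.1  0.1] w 0.0848 delta mm [ -0.7  -0.8 149.1]
[[261.17870636 195.14156122]]
```

View pics/w7.png

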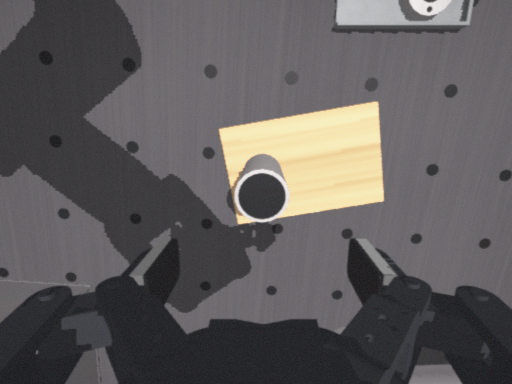

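```bash
python3 -m jog '{"delta_pos":[[0,-0.3,15],[0,0,20],[0,0,20],[0,0,20],[0,0,20],[0,0,20],[0,0,17],[0,0,11],[0,0,6],[0,0,0],[0,0,0]],"rotation":[[0,0,0],[0,0,0],[0,0,0],[0,0,0],[0,0,0],[0,0,0],[0,0,0],[0,0,0],[0,0,0],[0,0,0],[0,0,0]],"claw":[85,85,85,85,85,85,85,85,85,85,85]}'
python3 d.py .4233 -.3183 .092
python3 -m jog '{"delta_pos":[[0,0,0],[0,0,0],[0,0,0],[0,0,0],[0,0,0],[0,0,0],[0,0,0],[0,0,0],[0,0,0],[0,0,0]],"rotation":[[0,0,0],[0,0,0],[0,0,0],[0,0,0],[0,0,0],[0,0,0],[0,0,0],[0,0,0],[0,0,0],[0,0,0]],"claw":[70,60,55,50,48,45,42,40,40,40]}'
python3 -m jog '{"delta_pos":[[0,0,-4],[0,0,-8],[0,0,-12],[0,0,-14],[0,0,-12],[0,0,-8],[0,0,-4],[0,0,0]],"rotation":[[0,0,0],[0,0,0],[0,0,0],[0,0,0],[0,0,0],[0,0,0],[0,0,0],[0,0,0]],"claw":[40,40,40,40,40,40,40,40]}'; python3 d.py .545 -.0598 .155
```

```text
t: 40.58
eef_pos: [0.4237, -0.3186, 0.0926]
tool_rot: [3.141, 0.0, 1.645]
contact_force: [0.4, -0.7, -0.4]
gripper_width: 0.085
t 40.58 pos [ 0.4237 -0.3186  0.0926] rot [3.1413e+00 4.0000e-04 1.6454e+00] F [ 0.4 -0.7 -0.4] w 0.085 delta mm [ 0.3 -0.4  0.6]
t: 41.42
eef_pos: [0.4233, -0.319, 0.0929]
tool_rot: [3.142, 0.001, 1.645]
contact_force: [-2.8, 0.1, 5.9]
gripper_width: 0.0489
t: 42.08
eef_pos: [0.4235, -0.3189, 0.1549]
tool_rot: [3.141, 0.001, 1.645]
contact_force: [0.6, 1.0, -3.8]
gripper_width: 0.0487
t 42.08 pos [ 0.4235 -0.3189  0.1549] rot [3.1409e+00 1.0000e-03 1.6449e+00] F [ 0.6  1.  -3.8] w 0.0487 delta mm [ 2.494e+02  1.403e+02 -2.000e-01]
```

```bash
python3 -m jog '{"delta_pos":[[7.5,4.2,0],[15,8.4,0],[22.4,12.6,0],[27.4,15.4,0],[29.9,16.8,0],[29.9,16.8,0],[29.9,16.8,0],[27.4,15.4,0],[22.4,12.6,0],[17.4,9.8,0],[12.4,7,0],[7.5,4.2,0]],"rotation":[[0,0,0],[0,0,0],[0,0,0],[0,0,0],[0,0,0],[0,0,0],[0,0,0],[0,0,0],[0,0,0],[0,0,0],[0,0,0],[0,0,0]],"claw":[40,40,40,40,40,40,40,40,40,40,40,40]}'; python3 -m jog '{"delta_pos":[[0,0,0],[0,0,0],[0,0,0]],"rotation":[[0,0,0],[0,0,0],[0,0,0]],"claw":[40,40,40]}'; python3 d.py .545 -.060 .086
python3 - <<'E'
from h import *
c=robot.camera('scene'); cv2.imwrite('pics/s14.png',cv2.resize(c['img'][130:260,180:320,::-1],None,fx=5,fy=5,interpolation=cv2.INTER_CUBIC))
E
```

```text
t: 43.08
eef_pos: [0.5446, -0.0577, 0.1533]
tool_rot: [-3.14, -0.001, 1.647]
contact_force: [-0.6, -0.1, -3.7]
gripper_width: 0.0489
t: 43.33
eef_pos: [0.5442, -0.0606, 0.154]
tool_rot: [-3.141, -0.0, 1.644]
contact_force: [0.1, -0.8, -3.1]
gripper_width: 0.0489
t 43.33 pos [ 0.5442 -0.0606  0.154 ] rot [-3.1408 -0.      1.6441] F [ 0.1 -0.8 -3.1] w 0.0489 delta mm [ 0.5  0.9 68. ]
```

View pics/s14.png

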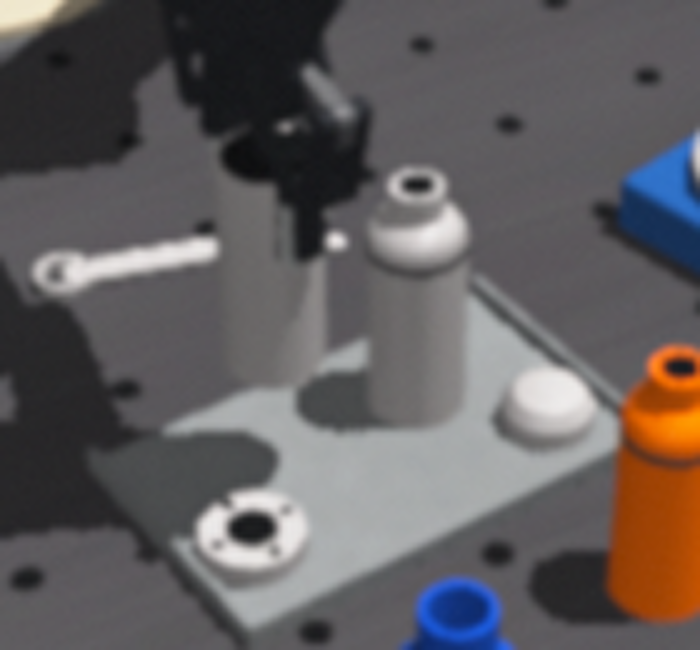

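```bash
python3 -m jog '{"delta_pos":[[0,0.5,8],[0,0,14],[0,0,14],[0,0,12],[0,0,8],[0,0,6],[0,0,3],[0,0,0],[0,0,0],[0,0,0]],"rotation":[[0,0,0],[0,0,0],[0,0,0],[0,0,0],[0,0,0],[0,0,0],[0,0,0],[0,0,0],[0,0,0],[0,0,0]],"claw":[40,40,40,40,40,40,40,40,40,40]}';python3 d.py .545 -.060 .086; python3 -m jog '{"delta_pos":[[0,0,0.9],[0,0,0],[0,0,0]],"rotation":[[0,0,0],[0,0,0],[0,0,0]],"claw":[40,40,40]}'; python3 -m jog '{"delta_pos":[[0,0,0.9],[0,0,0],[0,0,0]],"rotation":[[0,0,0],[0,0,0],[0,0,0]],"claw":[40,40,40]}'; python3 -m jog '{"delta_pos":[[0,0,0.8],[0,0,0],[0,0,0]],"rotation":[[0,0,0],[0,0,0],[0,0,0]],"claw":[40,40,40]}'
```

```text
t: 44.22
eef_pos: [0.5454, -0.0601, 0.0898]
tool_rot: [3.141, 0.0, 1.645]
contact_force: [0.0, -0.6, -3.3]
gripper_width: 0.0485
t 44.22 pos [ 0.5454 -0.0601  0.0898] rot [3.1405e+00 4.0000e-04 1.6447e+00] F [ 0.  -0.6 -3.3] w 0.0485 delta mm [ 0.1 -0.4  3.8]
t: 44.47
eef_pos: [0.5451, -0.0599, 0.0885]
tool_rot: [3.141, 0.0, 1.645]
contact_force: [-1.3, 0.1, -3.9]
gripper_width: 0.0491
t: 44.72
eef_pos: [0.545, -0.0599, 0.0874]
tool_rot: [-3.142, -0.0, 1.645]
contact_force: [0.3, -0.4, -2.9]
gripper_width: 0.0489
t: 44.97
eef_pos: [0.5451, -0.0599, 0.0866]
tool_rot: [-3.141, -0.0, 1.645]
contact_force: [-0.2, 0.5, -2.5]
gripper_width: 0.049
```

```bash
python3 -m jog '{"delta_pos":[[0,0,0.7],[0,0,0],[0,0,0]],"rotation":[[0,0,0],[0,0,0],[0,0,0]],"claw":[40,40,40]}'; python3 -m jog '{"delta_pos":[[0,0,0.5],[0,0,0],[0,0,0]],"rotation":[[0,0,0],[0,0,0],[0,0,0]],"claw":[40,40,40]}'
```

```text
t: 45.22
eef_pos: [0.5451, -0.06, 0.086]
tool_rot: [3.141, 0.0, 1.645]
contact_force: [-0.0, 0.3, -1.5]
gripper_width: 0.0491
t: 45.47
eef_pos: [0.5452, -0.06, 0.086]
tool_rot: [3.141, 0.0, 1.645]
contact_force: [-2.0, 0.7, 5.1]
gripper_width: 0.0488
```

```bash
python3 -m jog '{"delta_pos":[[0,0,0],[0,0,0],[0,0,0],[0,0,0],[0,0,0],[0,0,0],[0,0,0],[0,0,0]],"rotation":[[0,0,0],[0,0,0],[0,0,0],[0,0,0],[0,0,0],[0,0,0],[0,0,0],[0,0,0]],"claw":[50,52,55,60,68,78,85,85]}'; python3 -m jog '{"delta_pos":[[0,0,-10],[0,0,-20],[0,0,-25],[0,0,-30],[0,0,-30],[0,0,-25],[0,0,-20],[0,-10,-10],[0,-30,0],[0,-30,0],[0,-30,0],[0,-20,0]],"rotation":[[0,0,0],[0,0,0],[0,0,0],[0,0,0],[0,0,0],[0,0,0],[0,0,0],[0,0,0],[0,0,0],[0,0,0],[0,0,0],[0,0,0]],"claw":[85,85,85,85,85,85,85,85,85,85,85,85]}'
python3 -m jog '{"delta_pos":[[-30,-20,0],[-30,-20,0],[-30,-20,0],[-30,0,0],[-30,0,0],[-20,0,0],[0,0,0],[0,0,0],[0,0,0]],"rotation":[[0,0,0],[0,0,0],[0,0,0],[0,0,0],[0,0,0],[0,0,0],[0,0,0],[0,0,0],[0,0,0]],"claw":[85,85,85,85,85,85,85,85,85]}'
python3 - <<'E'
from h import *
for n in ['top','scene']:
    c=robot.camera(n)['img'][:,:,::-1]; a=cv2.imread(f'pics/{n}0.png')
    cv2.imwrite(f'pics/{n}9.png',c)
    sl=(slice(150,245),slice(200,332)) if n=='top' else (slice(155,255),slice(190,320))
    cv2.imwrite(f'pics/cmp_{n}.png',np.vstack([cv2.resize(q[sl],None,fx=3,fy=3,interpolation=cv2.INTER_CUBIC) for q in (a,c)]))
E
```

```text
t: 46.13
eef_pos: [0.5451, -0.0599, 0.0854]
tool_rot: [-3.142, -0.0, 1.645]
contact_force: [0.2, -0.1, 0.0]
gripper_width: 0.0849
t: 47.13
eef_pos: [0.4222, -0.0683, 0.2551]
tool_rot: [-3.14, -0.0, 1.645]
contact_force: [-0.8, -1.0, 0.1]
gripper_width: 0.0848
t: 47.88
eef_pos: [0.3776, -0.2418, 0.2552]
tool_rot: [-3.141, -0.001, 1.645]
contact_force: [-0.0, 0.4, -0.3]
gripper_width: 0.085
```

View pics/cmp_top.png

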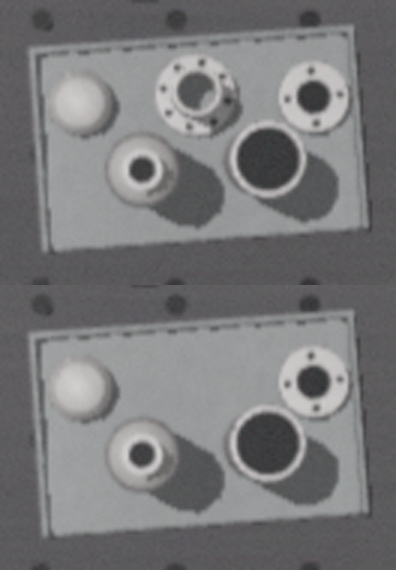

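View pics/cmp_scene.png

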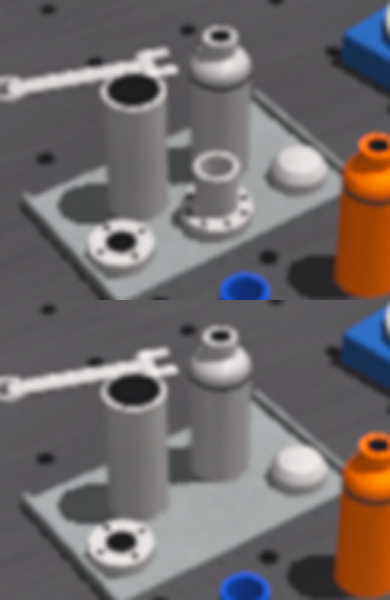

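View pics/top9.png

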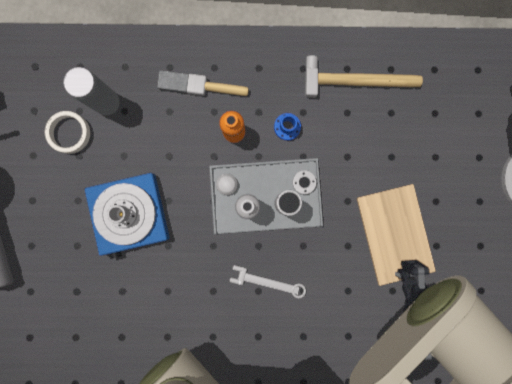

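All pieces match their starting pixels, and the flange sits concentric on the turntable with the pin showing through its bore. Handing in.

```bash
python3 -c "
from station import robot
robot.job_done(); print(robot.observe()['t'])"
```

```text
the job is handed in; nothing more can be done
the job is handed in; nothing more can be done
```

The task is done and was handed in at about 48 s of the 126 s allowed; no verdict is reported back.

**What I did:**
- I moved the pipe and then the stub to the plywood board, where both stood upright and released.
- I gripped the flange by its neck and set it over the turntable pin.
- I put the stub and then the pipe back in the tray and moved the empty gripper away.

**Last checks, from before/after crops of the top and scene cameras:**
- **Pipe and stub:** both upright, within about 1 pixel (roughly 2 mm) of where they started.
- **Ring flange and cap:** no shift visible.
- **Flange:** flat and centred on the turntable disc, with the brass pin visible in its bore.
- **Gripper:** open and clear of everything, with no contact force beyond the sensor's noise of about 1 N.

No check failed. The two cameras disagreed by about 2–3 mm in x and 2 mm in y, so I used the mean, and the wrist camera confirmed it to within about 1.5 mm.

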